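# Set out a dead-weight bending test

### The job

Set up the bending test on the aluminium base plate: stand one mortar block squarely in each of the two marked outlines and the white bump stop flat in the ring midway between them, all before anything goes on top. Then lay the long cement strip flat across both blocks, centred along the plate over the bump stop, and finally stand the metal weight upright on the middle of the strip. Leave the short strip where it lies.

Things in the scene. Friction and masses are not known exactly. Their poses are not given: they have to be found in the camera images.
- base_plate: Fixed pale aluminium plate lying on the worktop, 96 mm (its x, front to back) by 196 mm (its y, left to right) by 6 mm thick, with black outlines on top. Origin: centre of its underside, on the worktop; z up. It may be turned up to 0.25 rad.
- mark_left (a point): Centre of the left block outline, on the plate's top face, 65 mm along the plate's +y from its centre. The outline is 70 mm along the plate's x by 45 mm along its y.
- mark_right (a point): Centre of the right block outline, the same, 65 mm along the plate's -y.
- mark_mid (a point): Centre of the small ring (43 mm across) on the plate's top face, at the plate's centre, midway between the outlines.
- block_a: Grey hardened mortar block with flat sides and a small pale mark on top, 40 mm (its x) by 65 mm (its y) by 40 mm high, about 0.23 kg. Origin: centre of its underside. In place, its 65 mm length runs along the plate's x (front to back). Either block may go in either outline.
- block_b: The other block, the same size and material.
- bump_stop: White nylon bump stop: a plain round puck 38 mm across and 24 mm high with a small dark hole in the middle of its top, loose, standing flat, about 0.03 kg. Origin: centre of its underside; z up along its axis. It stays this way up. In place its top is 16 mm below the tops of the blocks.
- long_strip: The longer of two grey cement strips, lying flat: 30 mm (its x) by 180 mm (its y) by 8 mm thick, about 0.09 kg, with a thin black line across its middle. Origin: centre of its underside. In place its y runs along the plate's y, its underside 46 mm above the worktop.
- short_strip: The shorter cement strip, 30 mm by 110 mm (its y) by 8 mm, loose, with the same line across its middle; not to be moved. Origin: centre of its underside.
- weight: Metal laboratory weight, a turned cylinder 27 mm across with a knob on top, 43 mm high in all, about 0.3 kg, standing upright. Origin: centre of its underside; z up along its axis.

How it is judged:
By the outcome, as a careful person would: the job done as asked, in the order asked, and still so for the second after the job is handed in, with the robot touching nothing.
It also fails if it takes over 128 s, if anything falls off the work surface, if the arm or the gripper's body presses on something with over 40 N, if the wrist force passes 120 N, or if a joint passes its speed limit or range.

### The arm

A 7-joint arm with a two-finger parallel gripper is mounted at the origin on a cart in front of the work surface, level with it; the furniture and walls round the work are solid. World frame = base frame: x ahead of the robot, y to its left, z up, the work surface at z = 0. Lengths are in mm, angles in rad, forces in N, time in s.
With the tool pointing down it reaches from about 400 to 900 mm from the base axis. Payload 5.6 kg.
Tool frame: the origin (TCP) lies between the finger pads; the fingertips stand 11 mm ahead of it and the grasp point (between the pads) lies 8 mm behind it; z points along the fingers, y is the direction in which the jaws open and shut (so a half turn about z gives the same grasp; the last joint's range is limited). The gripper opens to 92 mm and grips with 3 to 60 N. Pads are 20 mm wide; open, the fingers measure 128 mm over their backs; the gripper's body (75 mm by 189 mm) begins 69 mm behind the grasp point.
Start: joints at [-0.043, 0.468, -0.012, 1.603, 0.006, 1.071, -0.056], TCP at [650.007, -0.044, 199.292] pointing down, gripper open.
Joint ranges: [-2.53, 2.53], [-0.31, 2.02], [-1.57, 1.55], [0.28, 2.44], [-1.29, 4.43], [0.15, 1.84], [-2.92, 2.92]. Speed limits (rad/s): [2.57, 2.57, 3.14, 3.14, 3.14, 3.14, 3.14].

### API

Orientations are given as a unit quaternion [x, y, z, w].
In Python, from rig import readout, cams, workorder gives the robot as it stands. The module is installed in compiled form; this text tells all that it offers.
- The arm moves only by the tool move_arm, never from a script. Its argument "steps" is one flat list of numbers, 5 for each row, row after row: the opening, from -1 (shut) to 1 (fully open), so that 0 is half open, then the shift along the tool's x, y, z each as a share of 0.025 m, from -1 to 1, then the turn about the tool's z as a share of 0.5 rad, from -1 to 1. In form: [gripper, tx, ty, tz, twist, gripper, tx, ty, tz, twist, ...]. A call has 1 to 8 rows; each row shifts and turns the commanded pose from where the row before left it, along the tool's axes as they then stand; what a row does not reach is not made up. A row lasts 1/10 s, in which the tool goes at most 50 mm and 8.59 degrees, less where a joint would pass 70% of its speed; a pose out of reach is approached as far as the arm can. A call with a number of a shift or a turn outside -1 to 1 is refused whole. A call with a gripper value outside its range is refused whole. The fingers move at their own pace and stop on an object; "newtons" is the grip in N (left out, the last holds). Time passes only in rows, so rows that do not move let the fingers close. It gives the time, the measured TCP pose, the force and the opening at its end, in the units of the state.
- readout.get_state(): the state, without advancing time (a new reading comes with each control period).
- cams.read_camera(name): name is "scene" or "side" or "wrist"; returns a dict with "pixels" (420x560x3 uint8, red, green, blue), "fx", "fy", "cx", "cy" (pixels), "R" (3x3) and "t" (3): a world point X has camera coordinates R X + t. Camera axes: x right, y down, z forward; pixel columns grow to the right and rows downward; lengths in mm; the calibration is good to about 2 mm. A picture is of the moment at which its call begins. There is no depth.
- workorder.finish_job(): hands the job in, once; it reports no verdict.
The state is a dict: "t": time; "joint_positions": joint angles; "qvel": joint speeds; "effort": joint torques, N m; "eef_pos": TCP position; "ee_rot": TCP orientation; "contact_force": force on the tool from outside, world axes, zero at the start; "wrist_torque": the same for the moment, N m; "opening": finger opening in mm.
Only numpy, scipy, OpenCV 4.12 (cv2) and the standard library are available. Lean on these libraries where they do the work, as an engineer would, in place of code of your own. Each camera call takes 0.05 s, during which the arm holds its last target.

## Working session

There is one attempt and no reset: what is moved stays moved. The work goes in short steps, Python scripts to look and compute and a tool call to move; the robot and the scene stay as the last step left them, time stands still between calls to the robot, and variables do not carry over. Pictures are saved under pics/ and viewed, and the job is handed in when it is done.

Besides the shell and the picture viewer there is one more tool, called after "Emit:" by a JSON object that holds its "method" and its "body". move_arm: Moves the arm, as the interface text tells. Its arguments: {"type":"object","properties":{"steps":{"type":"array","items":{"type":"number","minimum":-1,"maximum":1}},"newtons":{"type":"number"}},"required":["steps"]}

```bash
mkdir -p pics; python3 - <<'E'
from rig import readout,cams
import cv2
for n in ["scene","side","wrist"]:
    c=cams.read_camera(n); cv2.imwrite(f"pics/a_{n}.png",c["pixels"][:,:,::-1])
    print(n,c["fx"],c["cx"],c["cy"],c["R"],c["t"])
print(readout.get_state())
E
```

```text
scene 410.12047913566477 279.0982990961672 206.02603119230943 [[ 0.72588488 -0.687811    0.00267748]
 [-0.39926645 -0.42453127 -0.81262507]
 [ 0.56006913  0.58880322 -0.58278069]] [-446.57756551  193.16316972  870.67722335]
side 453.3715921284439 281.249089667692 214.86491493870366 [[ 0.95905707 -0.28251121 -0.01992386]
 [-0.14264232 -0.4210645  -0.8957443 ]
 [ 0.24466858  0.86191189 -0.44412294]] [-530.75937734   85.05072253 1047.92642293]
wrist 304.2394013159176 285.56675669410265 211.36119737288917 [[ 9.99995237e-01  9.10133766e-04 -2.94912125e-03]
 [ 1.69823831e-03 -9.60134301e-01  2.79533970e-01]
 [-2.57713917e-03 -2.79537647e-01 -9.60131274e-01]] [-649.13880931  -32.5779441   392.48027539]
{'t': 0.15, 'joint_positions': array([-0.04300501,  0.46820376, -0.01159752,  1.60339642,  0.00598928,
        1.07139604, -0.0563257 ]), 'qvel': array([ 9.88122746e-05, -6.46202240e-04,  1.79295847e-04, -1.81004966e-03,
        1.46409547e-03, -4.92520636e-04,  1.72834855e-03]), 'effort': array([ 5.41294467e-04, -5.20952761e+01, -1.22385321e-02, -2.43975341e+01,
       -5.66028839e-02,  1.53196411e-02,  8.68381130e-05]), 'eef_pos': array([ 6.49535658e+02, -6.20531732e-02,  1.98546923e+02]), 'ee_rot': array([ 7.07140460e-01,  7.07072769e-01, -5.17193282e-04, -4.48490130e-04]), 'contact_force': array([0.25744545, 0.06322799, 0.2106395 ]), 'wrist_torque': array([ 0.02097019, -0.02365612,  0.01807244]), 'opening': 92.017289629956}
```

View pics/a_scene.png

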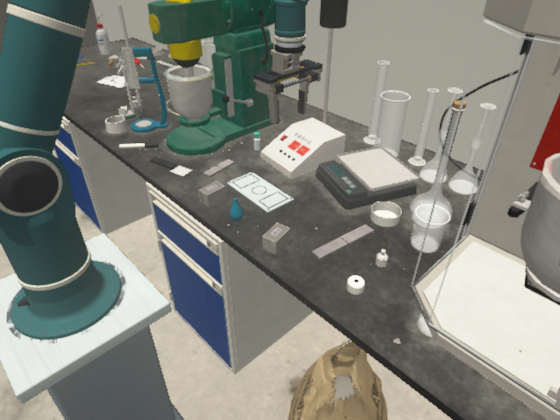

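View pics/a_side.png

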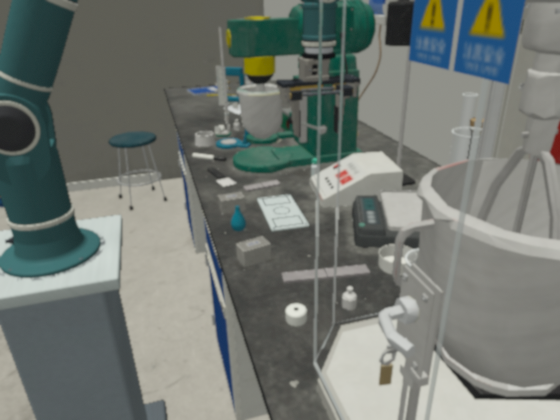

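View pics/a_wrist.png

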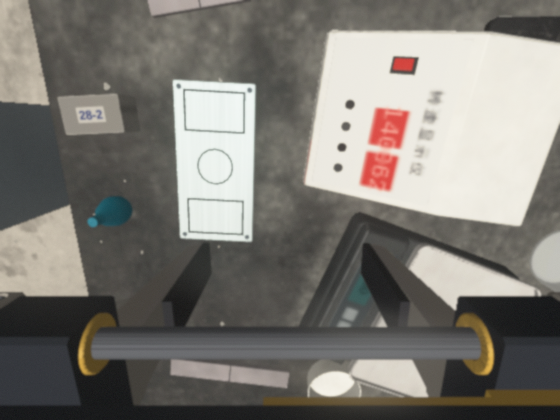

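```bash
cat > h.py <<'E'
import numpy as np, cv2
from rig import readout,cams
def unp(c,u,v,z):
    d=np.array([(u-c["cx"])/c["fx"],(v-c["cy"])/c["fy"],1.]); R=np.array(c["R"]);t=np.array(c["t"])
    o=-R.T@t; d=R.T@d; return o+d*(z-o[2])/d[2]
def proj(c,X):
    p=np.atleast_2d(X)@np.array(c["R"]).T+np.array(c["t"]); return np.c_[c["fx"]*p[:,0]/p[:,2]+c["cx"],c["fy"]*p[:,1]/p[:,2]+c["cy"]]
def box(L,W,H,x,y,z,th):
    c,s=np.cos(th),np.sin(th)
    return np.array([[x+c*a-s*b,y+s*a+c*b,zz] for zz in (z,z+H) for a,b in ((-L/2,-W/2),(L/2,-W/2),(L/2,W/2),(-L/2,W/2))])
def snap(n,f):
    c=cams.read_camera(n); cv2.imwrite(f,c["pixels"][:,:,::-1]); np.save(f[:-4]+".npy",c,allow_pickle=True); return c
def load(f): return np.load(f,allow_pickle=True).item()
def crop(f,x0,y0,x1,y1,k,out):
    im=cv2.imread(f)[y0:y1,x0:x1]; cv2.imwrite(out,cv2.resize(im,None,fx=k,fy=k,interpolation=cv2.INTER_CUBIC))
E
python3 - <<'E'
from h import *
np.set_printoptions(precision=1,suppress=True)
c=snap("wrist","pics/b_wrist.png"); s=snap("scene","pics/b_scene.png")
print(-c["R"].T@c["t"])
for n,p in dict(tl=(176,81),tr=(255,84),br=(252,241),bl=(180,239),ring=(215,166)).items(): print(n,unp(c,*p,6))
print("blk L",unp(c,90,114,40)); print("strip?",unp(c,231,374,8),unp(c,171,368,8),unp(c,289,380,8))
for n,p,z in [("blkR",(277,230),40),("long a",(315,252),8),("long b",(374,229),8),("weight",(382,262),10),("puck",(356,281),24),("blkL",(211,186),40),("short",(219,167),8),("bulb",(236,212),10),("plate",(260,191),6)]: print(n,unp(s,*p,z))
crop("pics/b_scene.png",190,140,410,305,3.6,"pics/b_scene_c.png")
E
```

```text
[650.2  79.  384.1]
tl [523.  125.1   6. ]
tr [613.9 122.    6. ]
br [604.6 -72.3   6. ]
bl [508.8 -69.6   6. ]
ring [561.7  27.4   6. ]
blk L [438.2  87.9  40. ]
strip? [ 566.3 -289.1    8. ] [ 475.8 -278.2    8. ] [ 654.8 -300.2    8. ]
blkR [ 442.7 -174.6   40. ]
long a [ 478.7 -268.3    8. ]
long b [ 652.9 -312.6    8. ]
weight [ 564.2 -398.9   10. ]
puck [ 460.7 -402.3   24. ]
blkL [442.   95.2  40. ]
short [552.8 211.1   8. ]
bulb [440.4 -16.1  10. ]
plate [558.6  21.    6. ]
```

View pics/b_scene_c.png

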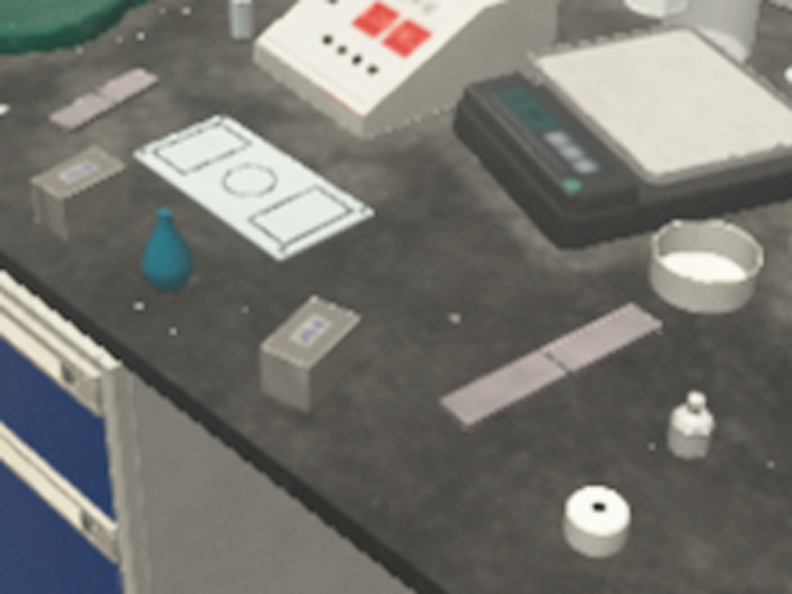

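Emit:
{"method": "move_arm", "body": {"steps": [1,-1,-0.4,0,0,1,-1,-0.4,0,0,1,-1,-0.4,0,0,1,-1,-0.4,0,0,1,-1,-0.4,0,0,1,-1,-0.4,0,0,1,-1,-0.4,0,0,1,-1,-0.4,0,0], "newtons": 30}}

```text
t: 1.05
eef_pos: [569.4, -201.0, 199.3]
ee_rot: [0.707, 0.707, -0.0, -0.0]
contact_force: [0.6, -0.2, -1.0]
opening: 91.7
```

Emit:
{"method": "move_arm", "body": {"steps": [1,-1,-0.4,0,0,1,-1,-0.4,0,0,1,0,0,0,0,1,0,0,0,0]}}

```text
t: 1.45
eef_pos: [549.9, -250.1, 199.2]
ee_rot: [0.708, 0.707, 0.0, -0.0]
contact_force: [0.4, -0.1, 0.2]
opening: 92.0
```

```bash
python3 - <<'E'
from h import *
c=snap("wrist","pics/c_wrist.png");print(readout.get_state()["qvel"].round(4))
E
```

```text
[-0.0163 -0.0018 -0.0134 -0.0008  0.0024 -0.0014  0.0031]
```

View pics/c_wrist.png

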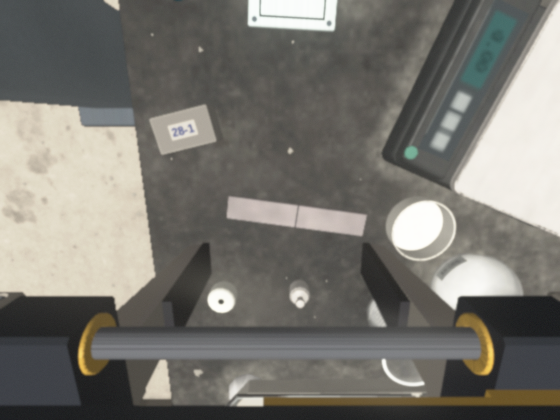

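```bash
python3 - <<'E'
from h import *
crop("pics/c_wrist.png",140,90,380,325,3,"pics/c1.png")
crop("pics/b_wrist.png",50,60,270,250,3.5,"pics/c2.png")
E
```

```text
(no output)
```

View pics/c1.png

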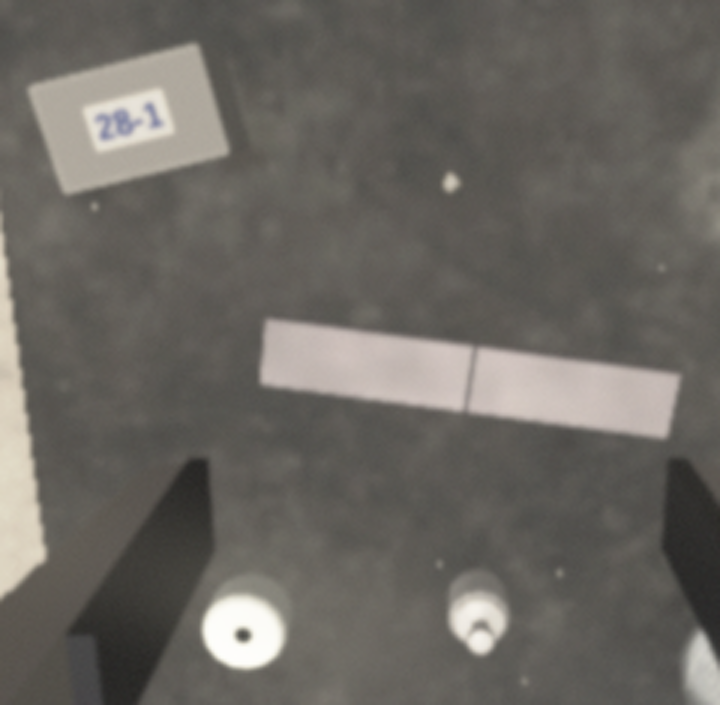

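View pics/c2.png

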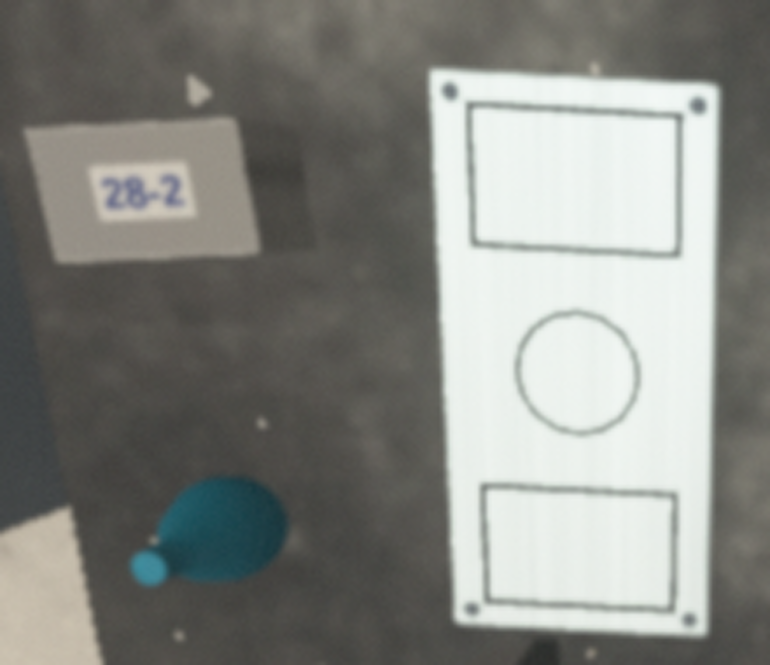

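```bash
cat > fit.py <<'E'
from h import *
def fitrect(c,pts,z,L,W):
    P=np.array([unp(c,u,v,z)[:2] for u,v in pts]); 
    # template order tl,tr,br,bl : image right=+x, up=+y
    T=np.array([(-L/2,W/2),(L/2,W/2),(L/2,-W/2),(-L/2,-W/2)])
    m=P.mean(0); Q=P-m; th=np.arctan2((T[:,0]*Q[:,1]-T[:,1]*Q[:,0]).sum(),(T*Q).sum())
    R=np.array([[np.cos(th),-np.sin(th)],[np.sin(th),np.cos(th)]]); 
    e=[np.linalg.norm(P[(i+1)%4]-P[i]) for i in range(4)]
    return m.round(1),round(th,4),np.round(e,1),np.abs(Q-T@R.T).max().round(1)
def up(p,x0,y0,k): return [(x0+(a+.5)/k-.5,y0+(b+.5)/k-.5) for a,b in p]
E
python3 - <<'E'
from fit import *
c=load("pics/c_wrist.npy"); b=load("pics/b_wrist.npy")
f=lambda p:up(p,140,90,3); g=lambda p:up(p,50,60,3.5)
print("28-1",fitrect(c,f([(28,87),(198,43),(229,153),(66,194)]),40,65,40))
print("long",fitrect(c,f([(266,319),(681,375),(667,438),(261,384)]),8,180,30))
for n,p,z in [("line",(471,379),8),("puck",(244,631),24),("hole",(243,634),24),("knob",(481,640),42),("wbody",(478,617),27)]: print(n,unp(c,*f([p])[0],z).round(1))
print("plate",fitrect(b,g([(430,69),(719,86),(707,635),(455,625)]),6,96,196))
print("L",fitrect(b,g([(469,103),(681,115),(678,255),(473,243)]),6,70,45))
print("R",fitrect(b,g([(483,486),(675,494),(672,610),(486,602)]),6,70,45))
print("ring",unp(b,*g([(578,372)])[0],6))
print("28-2",fitrect(b,g([(24,129),(236,118),(260,253),(57,264)]),40,65,40))
print("edge",unp(c,*f([(0,200)])[0],0),unp(c,*f([(45,555)])[0],0))
print("bulb",unp(b,*g([(235,530)])[0],15),unp(b,*g([(148,568)])[0],50))
E
```

```text
28-1 (array([ 437.6, -178.2]), np.float64(0.2347), array([64.4, 39.3, 63.6, 39.4]), np.float64(0.8))
long (array([ 564.1, -287.1]), np.float64(-0.1387), array([179.4,  29.2, 179.1,  29.1]), np.float64(0.6))
line [ 564.3 -286.8    8. ]
puck [ 462.8 -400.5   24. ]
hole [ 462.2 -402.    24. ]
knob [ 568.5 -393.4   42. ]
wbody [ 567.8 -391.5   27. ]
plate (array([561.4,  26.9]), np.float64(-0.0515), array([ 95. , 194.4,  95.7, 195.7]), np.float64(1.0))
L (array([564.7,  92.2]), np.float64(-0.0561), array([70.2, 45.1, 70.3, 44.9]), np.float64(0.3))
R (array([557.6, -38.2]), np.float64(-0.0488), array([70.2, 45.3, 70.2, 45.2]), np.float64(0.4))
ring [561.40000408  27.52785229   6.        ]
28-2 (array([439. ,  87.4]), np.float64(0.0488), array([65.1, 39.6, 64.5, 39.9]), np.float64(0.4))
edge [ 367.21087971 -211.13550162    0.        ] [ 366.2392287  -375.38346187    0.        ]
bulb [435.77280138 -28.42438218  15.        ] [425.26458227 -31.37639886  50.        ]
```

```bash
python3 - <<'E'
from fit import *
b=load("pics/b_wrist.npy"); s=load("pics/b_scene.npy")
crop("pics/b_scene.png",250,110,360,190,7,"pics/d1.png")
for z in (0,20,40,60): print(z,unp(b,305,185,z).round(),unp(b,330,31,z).round(), unp(b,485,33,z).round())
E
```

```text
0 [674.   2.   0.] [699. 178.   0.] [873. 176.   0.]
20 [673.   6.  20.] [696. 173.  20.] [861. 171.  20.]
40 [672.  10.  40.] [694. 168.  40.] [850. 166.  40.]
60 [670.  14.  60.] [691. 162.  60.] [838. 161.  60.]
```

View pics/d1.png

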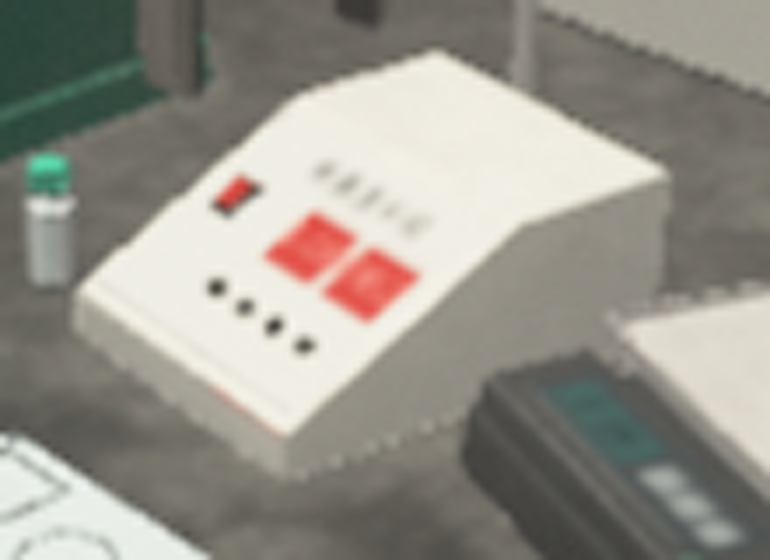

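Emit:
{"method": "move_arm", "body": {"steps": [1,0.576,-0.9,0,0,1,0.576,-0.9,0,0,1,0.576,-0.9,0,0,1,0.576,-0.9,0,0,1,0.576,-0.9,0,0,1,0,0,0.5,-0.235,1,0,0,0.5,-0.235,1,0,0,0,0]}}

```text
t: 2.3
eef_pos: [437.0, -176.1, 173.3]
ee_rot: [0.618, 0.786, -0.0, -0.001]
contact_force: [-0.0, -0.1, 0.3]
opening: 91.9
```

Emit:
{"method": "move_arm", "body": {"steps": [1,0,0,1,0,1,0,0,1,0,1,0,0,1,0,1,0,0,1,0,1,0,0,0,0,1,0,0,0,0]}}

```text
t: 2.9
eef_pos: [438.1, -177.6, 74.8]
ee_rot: [0.62, 0.785, 0.0, -0.0]
contact_force: [-1.0, -0.1, 0.7]
opening: 91.9
```

```bash
python3 - <<'E'
from h import *
c=snap("wrist","pics/e_wrist.png");print(readout.get_state()["eef_pos"],readout.get_state()["ee_rot"])
E
```

```text
[ 438.60911001 -177.84180106   75.37405782] [6.19527178e-01 7.84974852e-01 3.24279075e-04 6.72648243e-04]
```

View pics/e_wrist.png

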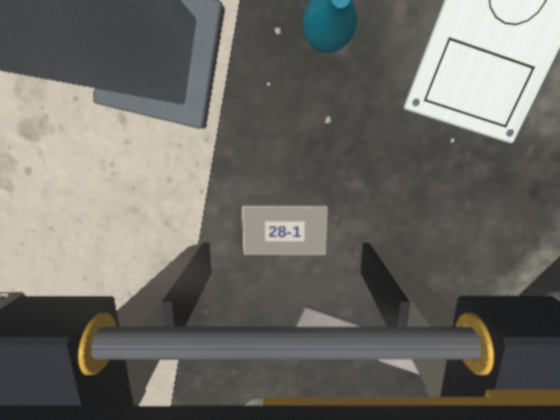

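```bash
python3 - <<'E'
from fit import *
c=load("pics/e_wrist.npy"); print(fitrect(c,[(242,206),(327.3,206),(327.3,255),(243.5,255.5)],40,65,40))
E
```

```text
(array([ 438.2, -178.5]), np.float64(0.242), array([64. , 40. , 66. , 40.4]), np.float64(0.6))
```

Emit:
{"method": "move_arm", "body": {"steps": [1,0,0,1,0,1,0,0,1,0,1,0,0,0.32,0,1,0,0,0,0,-1,0,0,0,0,-1,0,0,0,0,-1,0,0,0,0,-1,0,0,0,0], "newtons": 30}}

```text
t: 3.75
eef_pos: [437.9, -178.3, 17.0]
ee_rot: [0.619, 0.785, 0.0, 0.001]
contact_force: [-1.7, 0.4, 4.7]
opening: 64.5
```

Emit:
{"method": "move_arm", "body": {"steps": [-1,0,0,-1,0,-1,0,0,-1,0.288,-1,0,0,-1,0.288,-1,0,0,0,0]}}

```text
t: 4.15
eef_pos: [439.6, -178.8, 93.9]
ee_rot: [0.726, 0.688, 0.001, 0.003]
contact_force: [1.4, -0.5, -3.0]
opening: 64.5
```

Emit:
{"method": "move_arm", "body": {"steps": [-1,0.978,0.749,0,0,-1,0.978,0.749,0,0,-1,0.978,0.749,0,0,-1,0.978,0.749,0,0,-1,0.978,0.749,0,0,-1,0.978,0.749,0,0,-1,0,0,1,0,-1,0,0,0,0]}}

```text
t: 4.95
eef_pos: [554.3, -36.4, 62.3]
ee_rot: [0.724, 0.69, -0.003, -0.003]
contact_force: [0.1, -0.2, -2.1]
opening: 64.4
```

```bash
python3 - <<'E'
from h import *
c=snap("wrist","pics/f_wrist.png");q=readout.get_state();print(q["eef_pos"],q["ee_rot"],2*np.arctan2(q["ee_rot"][1],q["ee_rot"][0])-np.pi/2,q["opening"])
E
```

```text
[554.77872286 -37.42387964  63.65738496] [ 0.7247377   0.6890177  -0.00233402 -0.00210359] -0.05052132279168409 64.88289250759394
```

View pics/f_wrist.png

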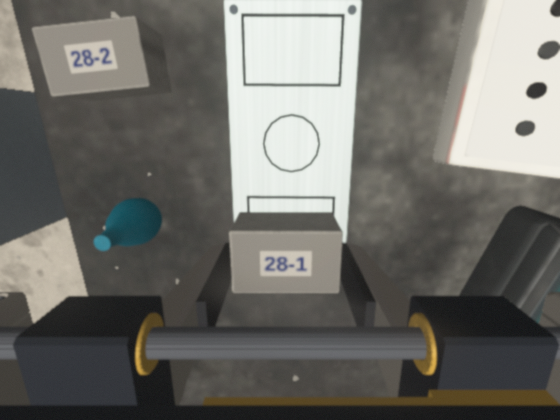

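Emit:
{"method": "move_arm", "body": {"steps": [-1,0,0,0,0,-1,0,0,0,0]}}

```text
t: 5.2
eef_pos: [557.5, -38.4, 66.8]
ee_rot: [0.726, 0.688, 0.0, 0.0]
contact_force: [-0.6, 0.1, -2.8]
opening: 64.7
```

```bash
python3 - <<'E'
from fit import *
c=snap("wrist","pics/g_wrist.png");q=readout.get_state();print(q["eef_pos"],q["ee_rot"],2*np.arctan2(q["ee_rot"][1],q["ee_rot"][0])-np.pi/2,q["opening"])
crop("pics/g_wrist.png",210,0,370,300,2,"pics/g1.png")
im=cv2.imread("pics/g1.png"); cv2.imwrite("pics/g1.png",im)
crop("pics/g_wrist.png",220,0,370,110,5,"pics/g2.png")
crop("pics/g_wrist.png",215,190,365,300,5,"pics/g3.png")
E
```

```text
[557.67462353 -38.29055118  66.99335952] [7.25880640e-01 6.87820470e-01 3.12453953e-04 4.46870517e-04] -0.05383171552304855 64.3958558391808
```

View pics/g2.png

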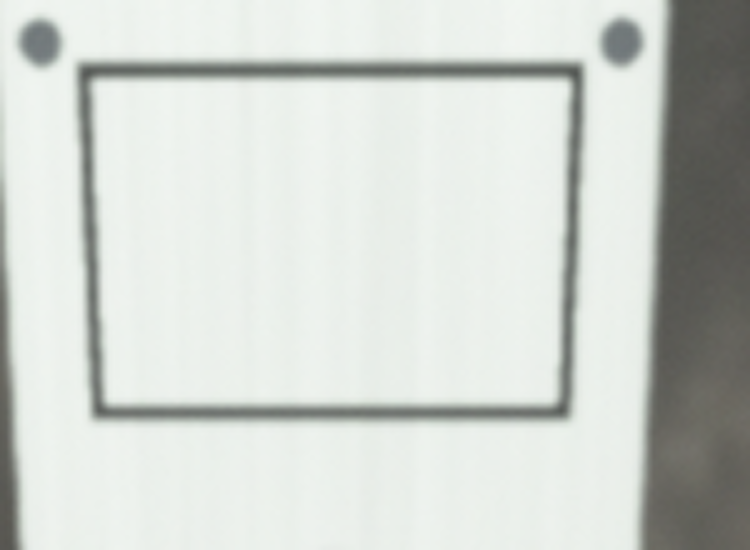

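View pics/g3.png

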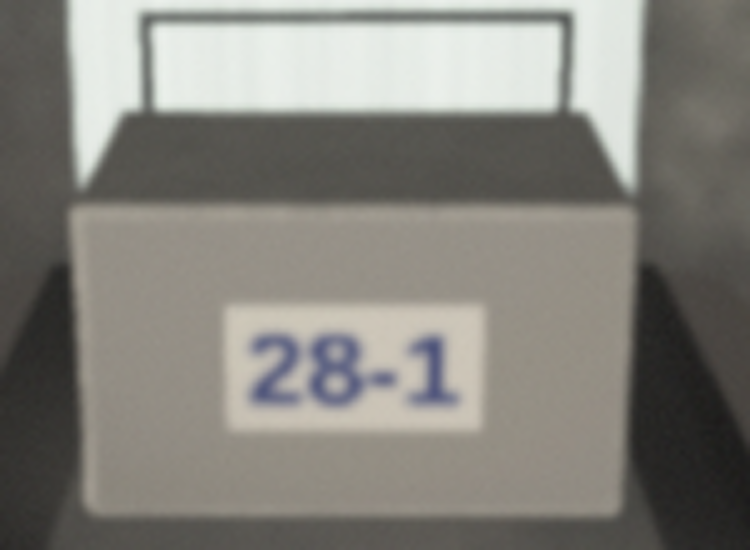

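```bash
python3 - <<'E'
from fit import *
c=load("pics/g_wrist.npy")
a=lambda p:up(p,220,0,5); b=lambda p:up(p,215,190,5)
print("L",fitrect(c,a([(84,69.5),(578,69.5),(565,412),(99,412)]),6,70,45))
for z in (88,90,92): print("blk",fitrect(c,b([(70,207),(637,207),(624,516),(88,516)]),z,65,40))
p=[unp(c,*q,6) for q in b([(146,16.5),(569,16.5)])]; print("R top corners",p)
E
```

```text
L (array([564.9,  92.4]), np.float64(-0.0518), array([70.1, 45. , 69.9, 45. ]), np.float64(0.1))
blk (array([557.7, -38.9]), np.float64(-0.0505), array([65. , 40. , 65.4, 40. ]), np.float64(0.3))
blk (array([557.8, -37.9]), np.float64(-0.0505), array([64.2, 39.5, 64.6, 39.6]), np.float64(0.5))
blk (array([557.8, -37. ]), np.float64(-0.0505), array([63.5, 39.1, 63.8, 39.1]), np.float64(0.9))
R top corners [array([524.36048166, -13.3254757 ,   6.        ]), array([594.37927914, -17.01374571,   6.        ])]
```

Emit:
{"method": "move_arm", "body": {"steps": [-1,0.032,0.015,0.9,0,-1,0,0,0.6,0,-1,0,0,0.2,0,-1,0,0,0,0,-1,0,0,0,0]}}

```text
t: 5.75
eef_pos: [558.2, -36.9, 24.0]
ee_rot: [0.726, 0.688, 0.0, 0.0]
contact_force: [0.6, 0.2, -1.9]
opening: 65.0
```

Emit:
{"method": "move_arm", "body": {"steps": [-1,0,0,0.05,0,-1,0,0,0,0,-1,0,0,0,0]}}

```text
t: 6.05
eef_pos: [558.4, -36.8, 23.1]
ee_rot: [0.726, 0.688, 0.0, 0.0]
contact_force: [-0.3, -1.2, 3.0]
opening: 64.7
```

Emit:
{"method": "move_arm", "body": {"steps": [0.9,0,0,0,0,1,0,0,0,0,1,0,0,0,0,1,0,0,-1,0,1,0,0,-1,0,1,0,0,-1,0,1,0,0,0,0,1,0,0,0,0]}}

```text
t: 6.85
eef_pos: [558.0, -36.7, 97.7]
ee_rot: [0.726, 0.688, 0.0, 0.0]
contact_force: [-0.5, 0.9, -0.8]
opening: 92.2
```

```bash
python3 - <<'E'
from fit import *
c=snap("wrist","pics/i_wrist.png");q=readout.get_state();print(q["eef_pos"],2*np.arctan2(q["ee_rot"][1],q["ee_rot"][0])-np.pi/2,q["opening"])
crop("pics/i_wrist.png",215,170,365,310,5,"pics/i1.png")
crop("pics/i_wrist.png",0,0,200,140,4,"pics/i2.png")
E
```

```text
[557.35713216 -36.64598488  96.94262446] -0.052977047250945875 91.72713045279963
```

View pics/i1.png

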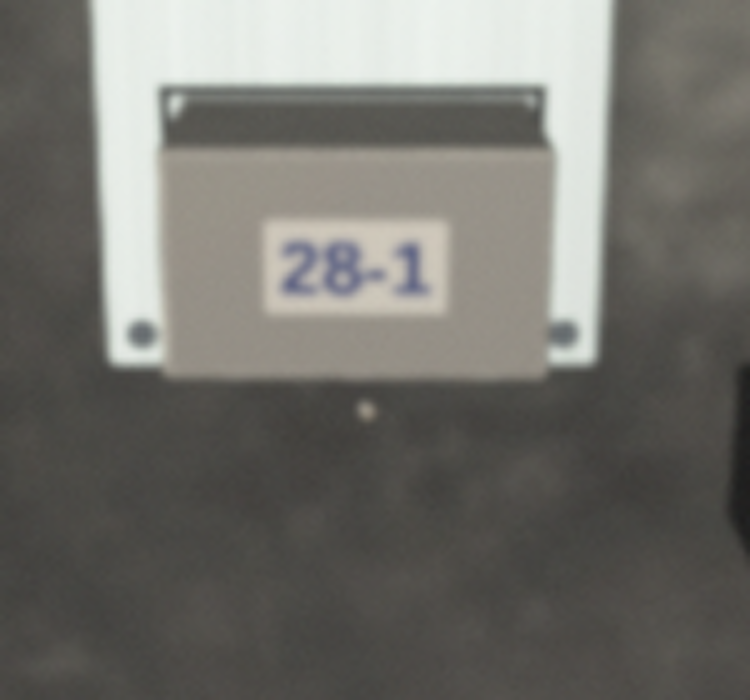

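View pics/i2.png

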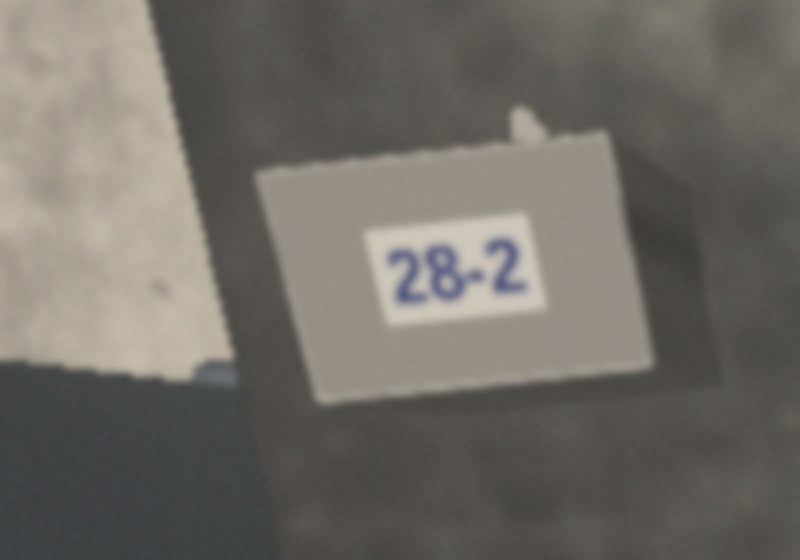

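```bash
python3 - <<'E'
from fit import *
c=load("pics/i_wrist.npy")
a=lambda p:up(p,215,170,5); b=lambda p:up(p,0,0,4)
print("blk1",fitrect(c,a([(160,148),(554,148),(548,379),(165,379)]),46,65,40))
print("28-2",fitrect(c,b([(255,172),(607,131),(653,369),(319,404)]),40,65,40))
print("plate br corners",[unp(c,*q,6).round(1) for q in a([(107,367),(600,365)])])
print("R top",[unp(c,*q,6).round(1) for q in a([(164,92),(542,92)])])
E
```

```text
blk1 (array([558.6, -36.5]), np.float64(-0.0524), array([63.3, 39.9, 64.3, 40. ]), np.float64(0.9))
28-2 (array([439.1,  87.6]), np.float64(0.0469), array([64.3, 39.7, 63.9, 39.4]), np.float64(0.6))
plate br corners [array([508., -68.,   6.]), array([604.4, -72.6,   6. ])]
R top [array([523.9, -13.9,   6. ]), array([594. , -17.6,   6. ])]
```

```bash
python3 - <<'E'
from fit import *
crop("pics/i_wrist.png",240,182,330,210,8,"pics/i3.png")
im=cv2.imread("pics/i_wrist.png").astype(int)
for x in (252,256,265,285,300,318,321): print(x,im[183:202,x].sum(1)//3)
E
```

```text
252 [235 233 230 207 146 118 131 119 100  90  84  85  85  85  86  93 116 142
 151]
256 [233 232 229 205 142 110 117 103  88  84  83  85  85  84  87  92 116 143
 152]
265 [232 231 228 203 143 109 117 105  89  86  83  86  84  84  85  93 115 141
 150]
285 [235 235 230 208 145 112 120 107  89  87  86  85  85  85  84  94 115 142
 150]
300 [237 237 233 212 148 113 119 105  90  85  85  87  84  84  84  92 119 146
 153]
318 [230 230 226 202 143 112 124 108  89  86  85  85  87  84  84  90 113 142
 150]
321 [234 233 229 206 144 120 144 143 117  92  82  82  85  86  85  90 115 142
 151]
```

View pics/i3.png

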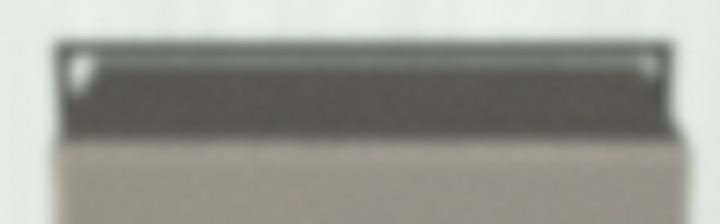

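Emit:
{"method": "move_arm", "body": {"steps": [1,0.942,-1,0,0,1,0.942,-1,0,0,1,0.942,-1,0,0,1,0.942,-1,0,0,1,0.942,-1,0,0,1,0,0,0,-0.202,1,0,0,0.6,0,1,0,0,0,0]}}

```text
t: 7.7
eef_pos: [437.2, 87.2, 80.5]
ee_rot: [0.69, 0.724, -0.002, -0.001]
contact_force: [0.7, 0.3, 0.1]
opening: 92.3
```

Emit:
{"method": "move_arm", "body": {"steps": [1,0,0,0,0,1,0,0,0,0]}}

```text
t: 7.9
eef_pos: [439.3, 87.3, 82.4]
ee_rot: [0.69, 0.724, -0.0, -0.0]
contact_force: [1.0, 0.2, -0.2]
opening: 91.9
```

```bash
python3 - <<'E'
from fit import *
c=snap("wrist","pics/j_wrist.png");q=readout.get_state();print(q["eef_pos"],2*np.arctan2(q["ee_rot"][1],q["ee_rot"][0])-np.pi/2,q["opening"])
E
```

```text
[439.45009431  87.31930173  82.5829394 ] 0.04737903842641389 91.92311557307852
```

View pics/j_wrist.png

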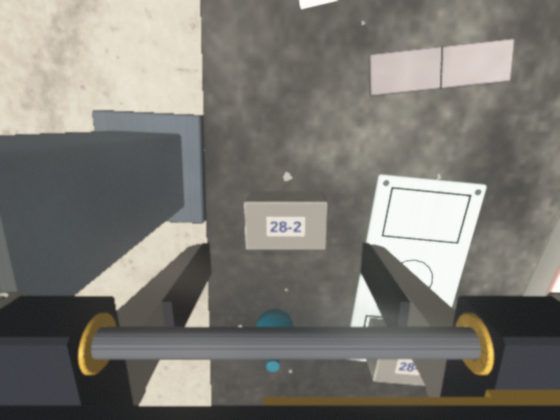

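Emit:
{"method": "move_arm", "body": {"steps": [1,0,0,1,0,1,0,0,1,0,1,0,0,0.62,0,1,0,0,0,0,-1,0,0,0,0,-1,0,0,0,0,-1,0,0,0,0,-1,0,0,0,0], "newtons": 30}}

```text
t: 8.75
eef_pos: [439.7, 87.6, 17.8]
ee_rot: [0.69, 0.724, 0.0, 0.0]
contact_force: [-1.6, -1.7, 3.4]
opening: 64.5
```

Emit:
{"method": "move_arm", "body": {"steps": [-1,0,0,-1,0,-1,0,0,-1,0.202,-1,0,0,0,0,-1,0,0,0,0,-1,0,0,0,0]}}

```text
t: 9.25
eef_pos: [438.4, 87.3, 66.2]
ee_rot: [0.725, 0.689, -0.001, -0.0]
contact_force: [0.6, 0.2, -2.9]
opening: 64.3
```

```bash
python3 - <<'E'
from fit import *
c=snap("wrist","pics/k_wrist.png");q=readout.get_state();print(q["eef_pos"],2*np.arctan2(q["ee_rot"][1],q["ee_rot"][0])-np.pi/2,q["opening"])
E
```

```text
[438.36262329  87.28613374  66.03082119] -0.052016482931949826 64.8148758440126
```

Emit:
{"method": "move_arm", "body": {"steps": [-1,0.077,0.839,0,0,-1,0.077,0.839,0,0,-1,0.077,0.839,0,0,-1,0.077,0.839,0,0,-1,0.077,0.839,0,0,-1,0.077,0.839,0,0,-1,0,0,0.8,0,-1,0,0,0,0]}}

```text
t: 10.1
eef_pos: [563.0, 91.7, 43.5]
ee_rot: [0.725, 0.688, -0.003, -0.002]
contact_force: [-0.1, 0.1, -2.5]
opening: 64.5
```

Emit:
{"method": "move_arm", "body": {"steps": [-1,0,0,0,0,-1,0,0,0,0]}}

```text
t: 10.3
eef_pos: [565.2, 92.4, 47.0]
ee_rot: [0.726, 0.688, -0.0, -0.0]
contact_force: [-0.2, 0.3, -2.0]
opening: 64.3
```

```bash
python3 - <<'E'
from fit import *
c=snap("wrist","pics/l_wrist.png");q=readout.get_state();print(q["eef_pos"],2*np.arctan2(q["ee_rot"][1],q["ee_rot"][0])-np.pi/2,q["opening"])
E
```

```text
[565.49069799  92.44886449  47.40427095] -0.05280967251160873 64.6303322528645
```

View pics/l_wrist.png

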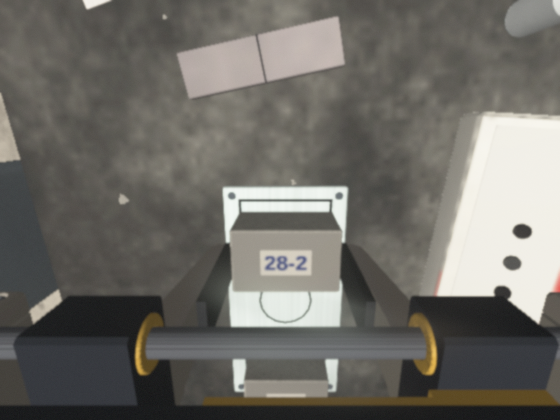

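Emit:
{"method": "move_arm", "body": {"steps": [-1,0,-0.01,0.7,0,-1,0,0,0.22,0,-1,0,0,0,0,-1,0,0,0,0]}}

```text
t: 10.75
eef_pos: [565.5, 92.4, 24.5]
ee_rot: [0.726, 0.688, 0.0, 0.0]
contact_force: [-0.0, 0.6, -1.5]
opening: 64.8
```

Emit:
{"method": "move_arm", "body": {"steps": [-1,0,0,0.04,0,-1,0,0,0,0]}}

```text
t: 10.95
eef_pos: [565.7, 92.4, 23.8]
ee_rot: [0.726, 0.688, 0.0, 0.0]
contact_force: [-0.3, -0.4, 3.2]
opening: 64.4
```

Emit:
{"method": "move_arm", "body": {"steps": [0.9,0,0,0,0,1,0,0,0,0,1,0,0,-1,0,1,0,0,-1,0,1,0,0,-1,0,1,-1,0,-1,0,1,-1,0,-1,0,1,-1,0,0,0]}}

```text
t: 11.75
eef_pos: [563.9, 16.9, 151.7]
ee_rot: [0.725, 0.688, 0.003, 0.002]
contact_force: [-1.1, 0.1, -0.9]
opening: 92.2
```

Emit:
{"method": "move_arm", "body": {"steps": [1,0,0,0,0,1,0,0,0,0]}}

```text
t: 11.95
eef_pos: [561.2, 17.6, 147.9]
ee_rot: [0.726, 0.688, 0.0, -0.0]
contact_force: [-0.3, 1.1, 1.3]
opening: 91.9
```

```bash
python3 - <<'E'
from fit import *
c=snap("wrist","pics/m_wrist.png");q=readout.get_state();print(q["eef_pos"],2*np.arctan2(q["ee_rot"][1],q["ee_rot"][0])-np.pi/2,q["opening"])
crop("pics/m_wrist.png",205,120,365,310,4,"pics/m1.png")
E
```

```text
[561.08713783  18.51914562 147.60844697] -0.052395024428377734 91.91237720190742
```

View pics/m_wrist.png

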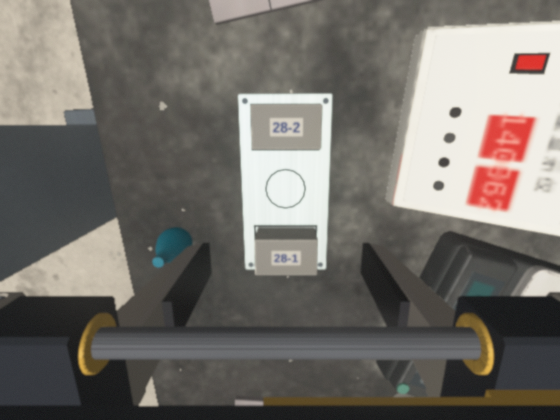

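View pics/m1.png

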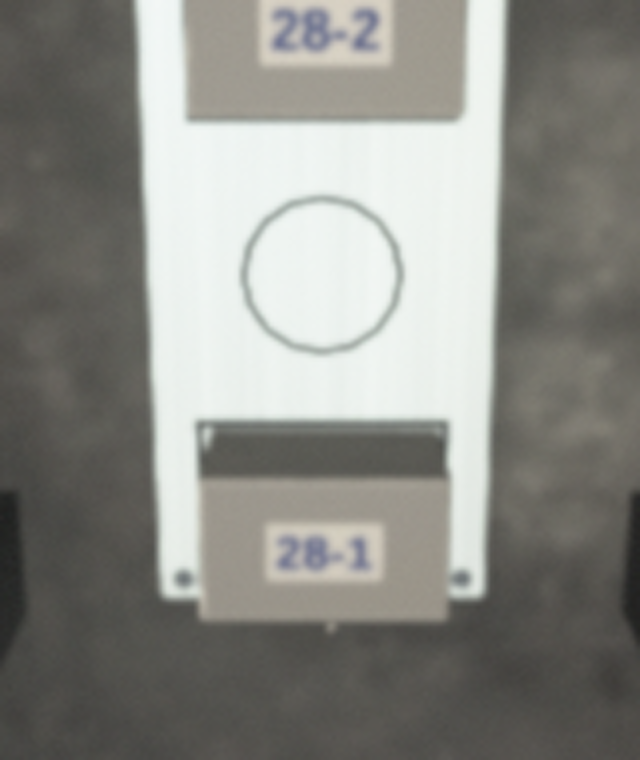

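```bash
python3 - <<'E'
from fit import *
crop("pics/m_wrist.png",230,85,340,165,7,"pics/m2.png")
E
```

```text
(no output)
```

View pics/m2.png

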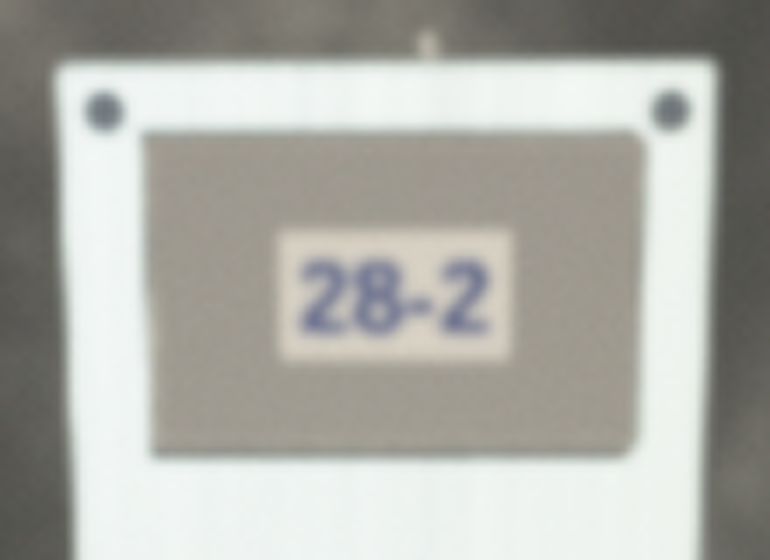

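```bash
python3 - <<'E'
from fit import *
c=load("pics/m_wrist.npy")
a=lambda p:up(p,205,120,4); b=lambda p:up(p,230,85,7)
pl=b([(54,62),(719,62)])+a([(487,599),(161,600)])
m,th,_,_=r=fitrect(c,pl,6,96,196);print("plate",r)
r1=fitrect(c,a([(199,478),(450,478),(450,620),(199,620)]),46,65,40);print("28-1",r1)
r2=fitrect(c,b([(143,132),(645,132),(638,457),(152,457)]),46,65,40);print("28-2",r2)
print("ring",unp(c,*a([(322,275)])[0],6))
R=np.array([[np.cos(th),np.sin(th)],[-np.sin(th),np.cos(th)]])
print(R@(r1[0]-m),R@(r2[0]-m))
for n,x,y,z in [("R",*r1[0],0),("L",*r2[0],0)]: pass
E
```

```text
plate (array([561.4,  27.3]), np.float64(-0.0492), array([ 95.7, 195.4,  96.7, 195.8]), np.float64(0.4))
28-1 (array([558.6, -36. ]), np.float64(-0.0525), array([63.4, 39.8, 65.7, 39.8]), np.float64(0.8))
28-2 (array([565.6,  92.8]), np.float64(-0.0521), array([64. , 40.7, 64.5, 40.7]), np.float64(0.5))
ring [561.3047242  27.663638    6.       ]
[  0.31649191 -63.36110663] [ 0.97361765 65.62729667]
```

```bash
python3 - <<'E'
from fit import *
c=snap("scene","pics/n_scene.png"); s=snap("side","pics/n_side.png")
crop("pics/n_scene.png",215,155,315,225,7.5,"pics/n1.png")
crop("pics/n_side.png",240,180,330,250,8,"pics/n2.png")
E
```

```text
(no output)
```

View pics/n1.png

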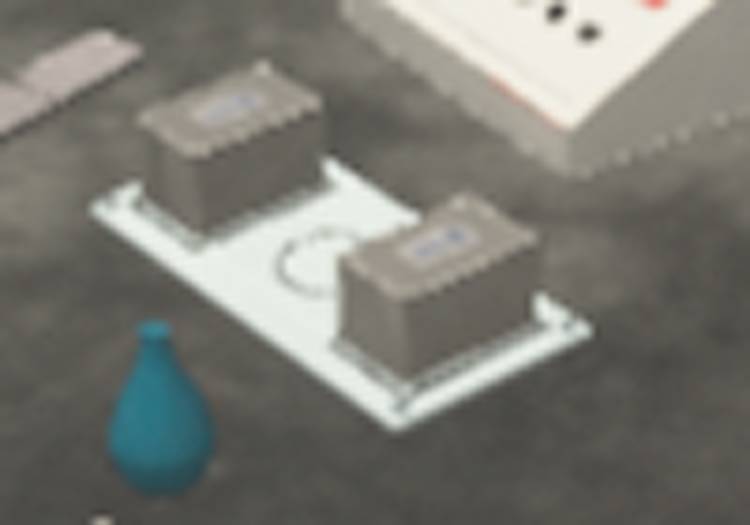

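View pics/n2.png

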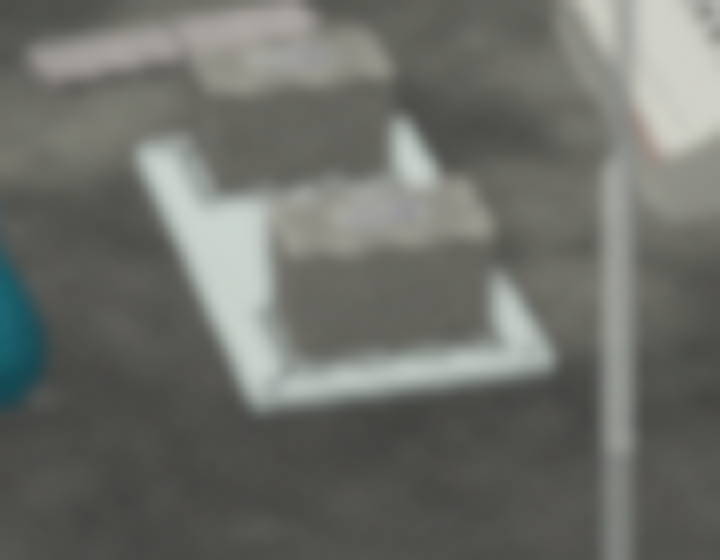

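Emit:
{"method": "move_arm", "body": {"steps": [1,-1,-0.18,0,0,1,-1,-0.18,0,0,1,-1,-0.18,0,0,1,-1,-0.18,0,0,1,-1,-0.18,0,0,1,-1,-0.18,0,0,1,-1,-0.18,0,0,1,-1,-0.18,0,0]}}

```text
t: 12.9
eef_pos: [514.9, -179.9, 147.6]
ee_rot: [0.725, 0.689, -0.0, -0.0]
contact_force: [0.0, -0.2, -0.5]
opening: 91.6
```

Emit:
{"method": "move_arm", "body": {"steps": [1,-1,-0.18,0,0,1,-1,-0.18,0,0,1,-1,-0.18,0,0,1,-1,-0.18,0,0,1,-1,-0.18,0,0,1,-1,-0.18,0,0,1,0,-0.18,0,0,1,0,0,0,0]}}

```text
t: 13.7
eef_pos: [475.1, -327.5, 147.4]
ee_rot: [0.726, 0.688, -0.0, -0.001]
contact_force: [0.3, 0.6, -0.4]
opening: 92.0
```

Emit:
{"method": "move_arm", "body": {"steps": [1,0,0,0,0,1,0,0,0,0]}}

```text
t: 13.9
eef_pos: [476.2, -326.7, 147.9]
ee_rot: [0.725, 0.689, 0.0, -0.0]
contact_force: [0.5, 0.3, -0.2]
opening: 92.2
```

```bash
python3 - <<'E'
from fit import *
c=snap("wrist","pics/o_wrist.png");q=readout.get_state();print(q["eef_pos"],2*np.arctan2(q["ee_rot"][1],q["ee_rot"][0])-np.pi/2,q["opening"])
crop("pics/o_wrist.png",180,110,500,330,2.5,"pics/o1.png")
E
```

```text
[ 476.15519773 -327.04732905  148.01931578] -0.05084513823871162 92.08737819512223
```

View pics/o1.png

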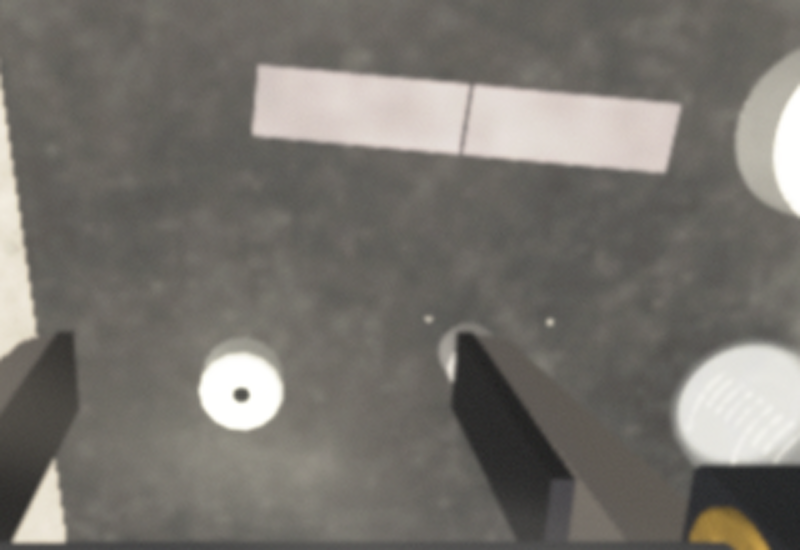

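```bash
python3 - <<'E'
from fit import *
c=load("pics/o_wrist.npy")
f=lambda p:up(p,180,110,2.5)
print(unp(c,*f([(241,392)])[0],24),unp(c,*f([(241,394)])[0],24))
print("long",fitrect(c,f([(258,64),(681,103),(667,174),(252,136)]),8,180,30))
E
```

```text
[ 462.05487687 -401.27224121   24.        ] [ 461.99762776 -402.25488331   24.        ]
long (array([ 563.7, -287.3]), np.float64(-0.139), array([178.8,  30.2, 180. ,  29.9]), np.float64(0.9))
```

Emit:
{"method": "move_arm", "body": {"steps": [1,-1,-0.134,0,0,1,-1,-0.134,0,0,1,-1,-0.134,0,0,1,0,0,1,0,1,0,0,1,0,1,0,0,1,0,1,0,0,0,0,1,0,0,0,0]}}

```text
t: 14.75
eef_pos: [461.8, -402.4, 73.2]
ee_rot: [0.725, 0.688, 0.0, -0.0]
contact_force: [-0.7, 0.1, 0.5]
opening: 92.1
```

```bash
python3 - <<'E'
from fit import *
c=snap("wrist","pics/p_wrist.png");q=readout.get_state();print(q["eef_pos"],2*np.arctan2(q["ee_rot"][1],q["ee_rot"][0])-np.pi/2,q["opening"])
E
```

```text
[ 462.2903188  -402.95592989   74.12015561] -0.05237843161914335 91.87896348183838
```

View pics/p_wrist.png

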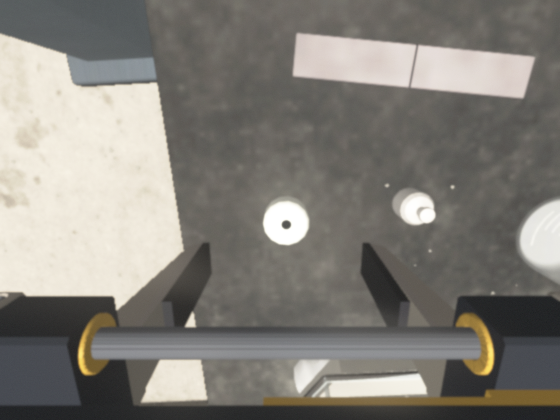

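```bash
python3 - <<'E'
from fit import *
c=load("pics/p_wrist.npy"); print(unp(c,286,223,24),unp(c,285.5,225,24), unp(c,412,205,5), unp(c,428,215,42))
crop("pics/p_wrist.png",380,170,450,240,8,"pics/p1.png")
E
```

```text
[ 462.35828379 -401.49360509   24.        ] [ 461.86431559 -403.18632992   24.        ] [ 571.47469723 -396.98092275    5.        ] [ 568.54065435 -394.6095595    42.        ]
```

View pics/p1.png

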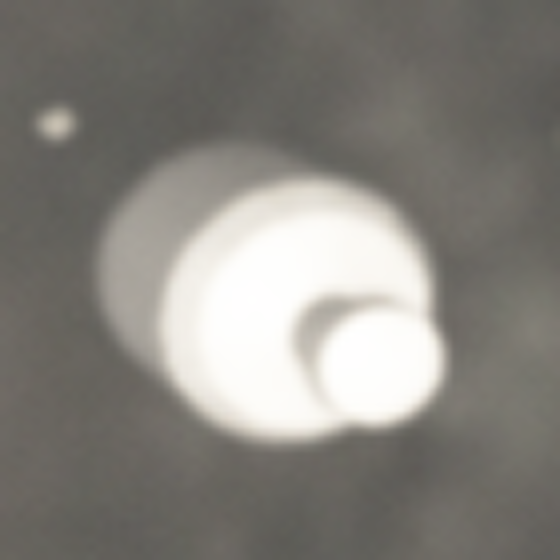

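Emit:
{"method": "move_arm", "body": {"steps": [1,0.05,0,1,0,1,0,0,1,0,1,0,0,0.4,0,1,0,0,0,0,-1,0,0,0,0,-1,0,0,0,0,-1,0,0,0,0,-1,0,0,0,0], "newtons": 15}}

```text
t: 15.6
eef_pos: [461.9, -401.9, 13.9]
ee_rot: [0.726, 0.688, 0.0, 0.001]
contact_force: [0.1, -0.2, -0.5]
opening: 62.0
```

Emit:
{"method": "move_arm", "body": {"steps": [-1,0,0,0,0,-1,0,0,0,0,-1,0,0,0,0,-1,0,0,0,0,-1,0,0,0,0]}}

```text
t: 16.1
eef_pos: [461.4, -401.5, 13.0]
ee_rot: [0.726, 0.688, -0.0, -0.0]
contact_force: [-0.5, 0.6, 0.4]
opening: 21.6
```

```bash
python3 - <<'E'
from fit import *
c=snap("wrist","pics/q_wrist.png");q=readout.get_state();print(q["eef_pos"],q["opening"])
E
```

```text
[ 461.40896271 -401.55343008   12.99302874] 18.043528416456912
```

View pics/q_wrist.png

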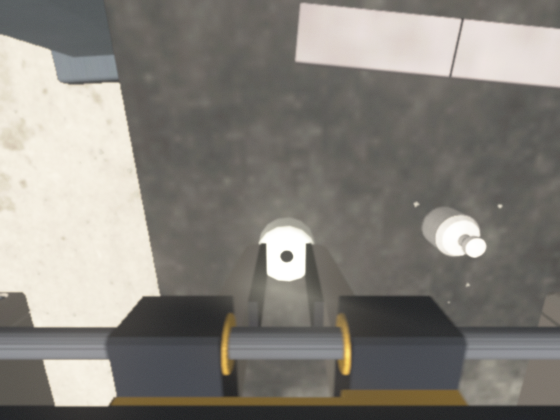

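```bash
python3 - <<'E'
from fit import *
c=load("pics/q_wrist.npy"); print(unp(c,286.5,253,24),unp(c,286.5,256,24), proj(c,[[461.4,-401.5,13],[461.4,-401.5,24]]))
crop("pics/q_wrist.png",230,200,345,300,6,"pics/q1.png")
E
```

```text
[ 462.33812244 -400.3156462    24.        ] [ 462.23406218 -402.34459796   24.        ] [[285.14297993 247.85839956]
 [285.09485875 254.81997965]]
```

View pics/q1.png

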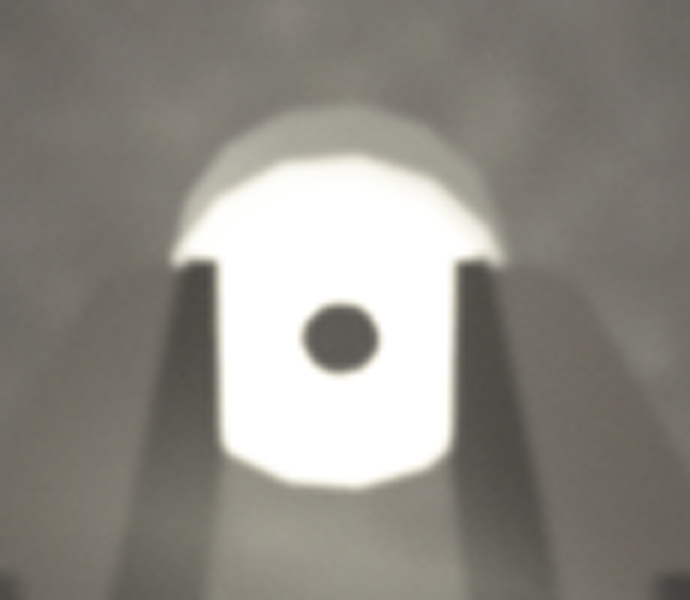

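```bash
python3 - <<'E'
from fit import *
s=snap("side","pics/r_side.png"); c=snap("scene","pics/r_scene.png");q=readout.get_state();print(q["eef_pos"],q["opening"],q["contact_force"])
crop("pics/r_side.png",250,240,370,340,6,"pics/r1.png")
crop("pics/r_scene.png",310,220,420,310,6,"pics/r2.png")
E
```

```text
[ 461.43137232 -401.53731609   12.98928615] 10.203973217676628 [-0.55023174  0.31233315 -0.69537925]
```

View pics/r1.png

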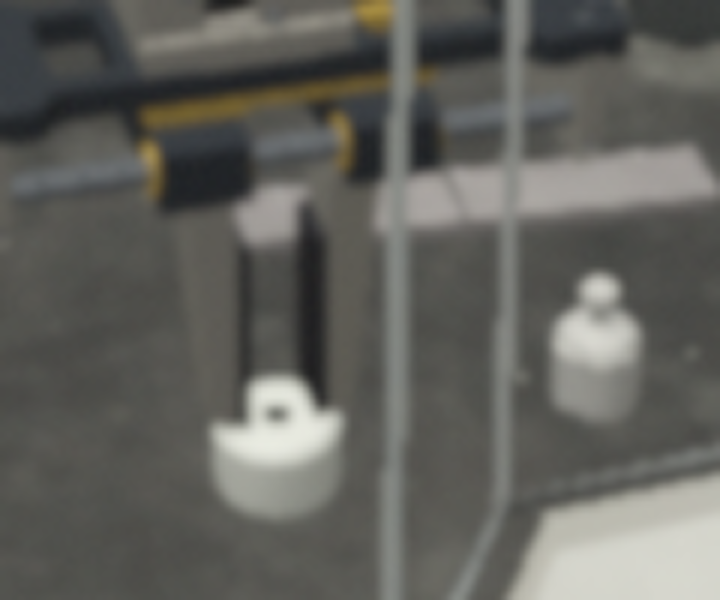

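View pics/r2.png

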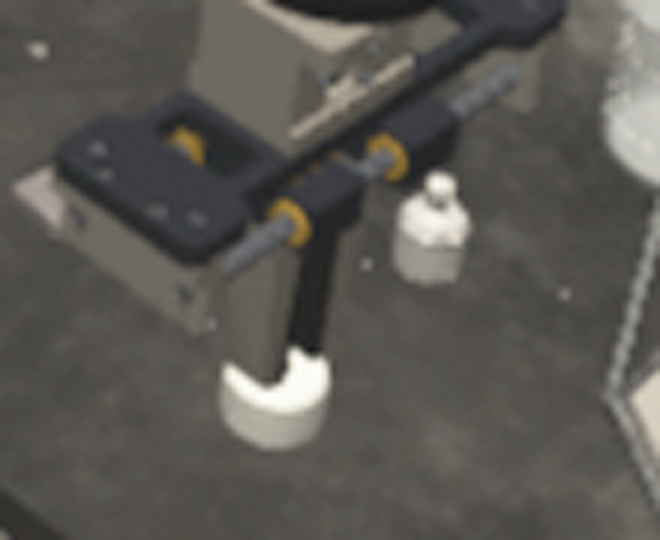

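Emit:
{"method": "move_arm", "body": {"steps": [0,0,0,0,0,0,0,0,0,0,0,0,0,0,0,0,0,0,0,0,0,0,0,0,0,0,0,0,0,0]}}

```text
t: 16.85
eef_pos: [461.5, -401.6, 13.0]
ee_rot: [0.726, 0.688, -0.0, 0.0]
contact_force: [-0.4, 0.6, -0.5]
opening: 45.9
```

```bash
python3 - <<'E'
from fit import *
s=snap("wrist","pics/s_wrist.png");q=readout.get_state();print(q["eef_pos"],q["opening"],q["contact_force"])
s=snap("side","pics/s_side.png")
crop("pics/s_wrist.png",200,190,370,310,4.5,"pics/s1.png")
crop("pics/s_side.png",250,240,370,340,6,"pics/s2.png")
E
```

```text
[ 461.44003804 -401.55797251   13.04313817] 46.17786204847324 [-0.40460988 -0.10632719 -0.13161613]
```

View pics/s1.png

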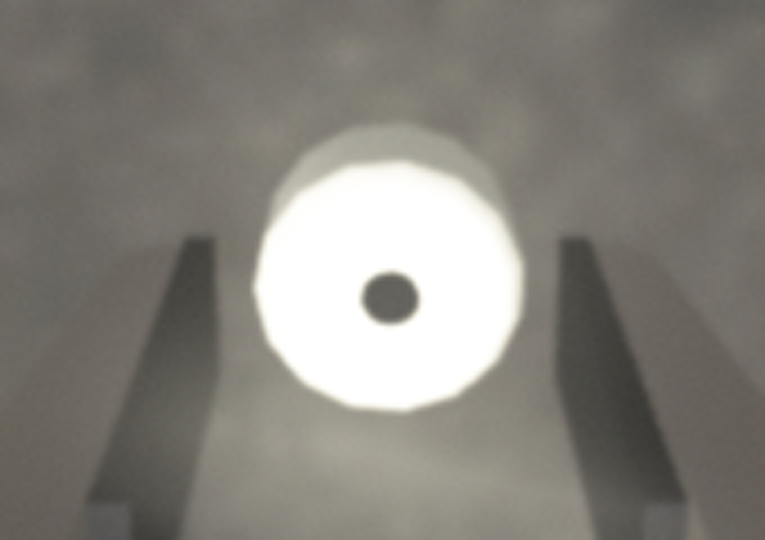

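View pics/s2.png

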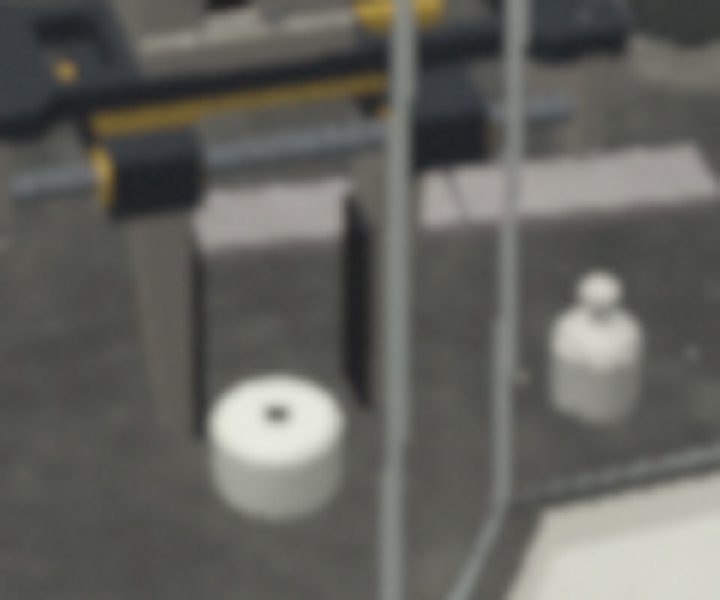

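Emit:
{"method": "move_arm", "body": {"steps": [-1,0,0,0,0,-1,0,0,0,0,-1,0,0,0,0,-1,0,0,0,0,-1,0,0,0,0,-1,0,0,0,0,-1,0,0,0,0,-1,0,0,0,0], "newtons": 5}}

```text
t: 17.75
eef_pos: [461.4, -401.5, 13.0]
ee_rot: [0.726, 0.688, 0.0, 0.0]
contact_force: [-0.4, 0.2, -0.2]
opening: 0.4
```

```bash
python3 - <<'E'
from fit import *
q=readout.get_state();print(q["eef_pos"],q["opening"],q["contact_force"])
E
```

```text
[ 461.4368373  -401.54476381   13.04265873] 0.4132613143121601 [-0.37507464  0.23553141 -0.23383174]
```

Emit:
{"method": "move_arm", "body": {"steps": [-1,0.4,0,0,0,-1,0,0,0,0,-1,0,0,0,0]}}

```text
t: 18.05
eef_pos: [462.2, -390.9, 13.1]
ee_rot: [0.725, 0.688, 0.0, -0.0]
contact_force: [-0.2, -0.2, -0.5]
opening: 0.6
```

```bash
python3 - <<'E'
from fit import *
s=snap("side","pics/t_side.png");q=readout.get_state();print(q["eef_pos"],q["opening"],q["contact_force"])
crop("pics/t_side.png",250,240,370,340,6,"pics/t2.png")
E
```

```text
[ 462.11299943 -391.38447871   13.11511412] 0.7798100507803393 [ 0.74437446 -1.82852016 -0.40262828]
```

View pics/t2.png

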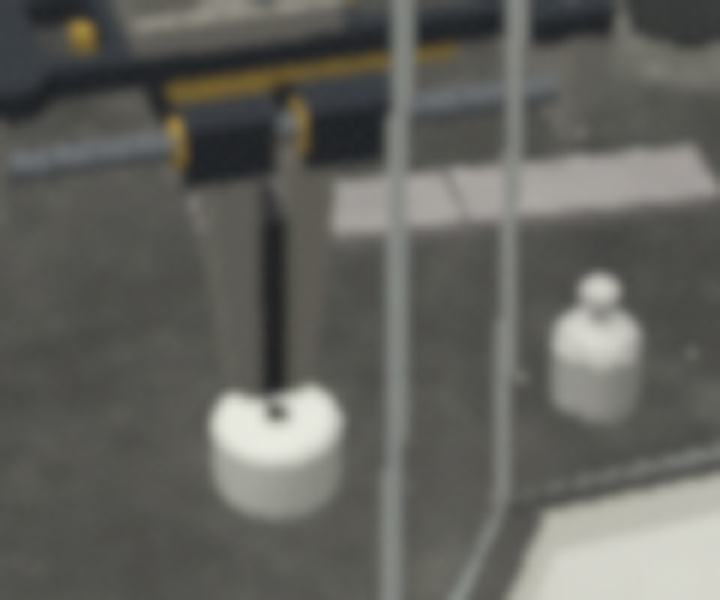

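Emit:
{"method": "move_arm", "body": {"steps": [0.2,-0.4,0,0,0,0.2,0,0,0,0,0.2,0,0,0,0,0.2,0,0,0.06,0,0.2,0,0,0,0,0.2,0,0,0,0,0.2,0,0,0,0,0.2,0,0,0,0], "newtons": 30}}

```text
t: 18.9
eef_pos: [461.5, -401.5, 11.6]
ee_rot: [0.726, 0.688, 0.0, 0.0]
contact_force: [-0.4, 0.2, -0.4]
opening: 55.3
```

Emit:
{"method": "move_arm", "body": {"steps": [-1,0,0,0,0,-1,0,0,0,0,-1,0,0,0,0,-1,0,0,0,0], "newtons": 15}}

```text
t: 19.3
eef_pos: [461.5, -401.6, 11.6]
ee_rot: [0.726, 0.688, -0.0, 0.0]
contact_force: [0.2, -0.4, -0.2]
opening: 25.1
```

Emit:
{"method": "move_arm", "body": {"steps": [0.5,0,0,0,0,0.5,0,0,0,0,0.5,0,0,0,0,0.5,0,0,-1,0,1,0,0,-1,0,1,0,0,-1,0,1,0,0,0,0,1,0,0,0,0]}}

```text
t: 20.1
eef_pos: [461.6, -401.6, 86.8]
ee_rot: [0.726, 0.688, 0.0, 0.0]
contact_force: [-0.6, 1.5, -0.0]
opening: 87.2
```

```bash
python3 - <<'E'
from fit import *
p=load("pics/p_wrist.npy"); f=lambda q:up([q],380,170,8)[0]
print(unp(p,*f((382,365)),42),unp(p,*f((298,310)),28),unp(p,*f((298,310)),24))
s=snap("wrist","pics/u_wrist.png");q=readout.get_state();print(q["eef_pos"],q["opening"])
crop("pics/u_wrist.png",240,120,480,280,3,"pics/u1.png")
E
```

```text
[ 568.04146625 -394.73024896   42.        ] [ 565.90948782 -393.22427792   28.        ] [ 567.63387692 -394.43305494   24.        ]
[ 461.05105234 -401.1373075    85.90506162] 90.7549114539016
```

View pics/u1.png

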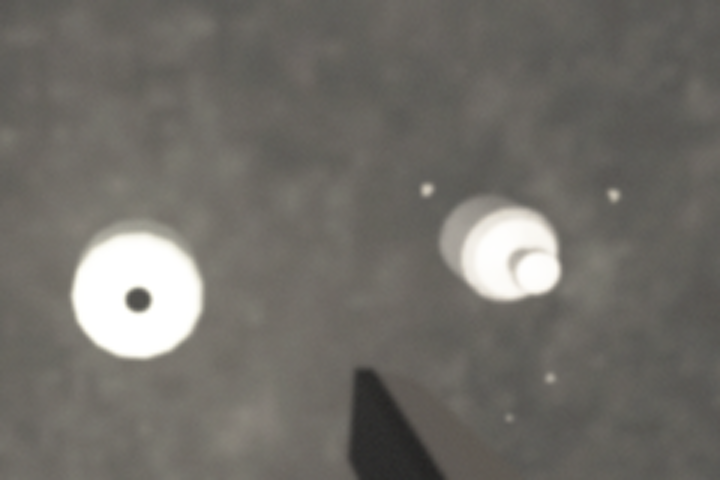

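Emit:
{"method": "move_arm", "body": {"steps": [0.4,0.104,0.85,0,0,0.4,0.104,0.85,0,0,0.4,0.104,0.85,0,0,0.4,0.104,0.85,0,0,0.4,0.104,0.85,0,0,0.4,0,0,0,0,0.4,0,0,0,0]}}

```text
t: 20.85
eef_pos: [567.1, -393.6, 84.8]
ee_rot: [0.725, 0.688, -0.001, -0.001]
contact_force: [-0.7, -0.5, 0.6]
opening: 64.2
```

```bash
python3 - <<'E'
from fit import *
s=snap("wrist","pics/v_wrist.png");q=readout.get_state();print(q["eef_pos"],q["opening"])
crop("pics/v_wrist.png",180,150,420,310,3,"pics/v1.png")
E
```

```text
[ 566.45193668 -394.24057724   85.16512414] 64.18070897918133
```

View pics/v1.png

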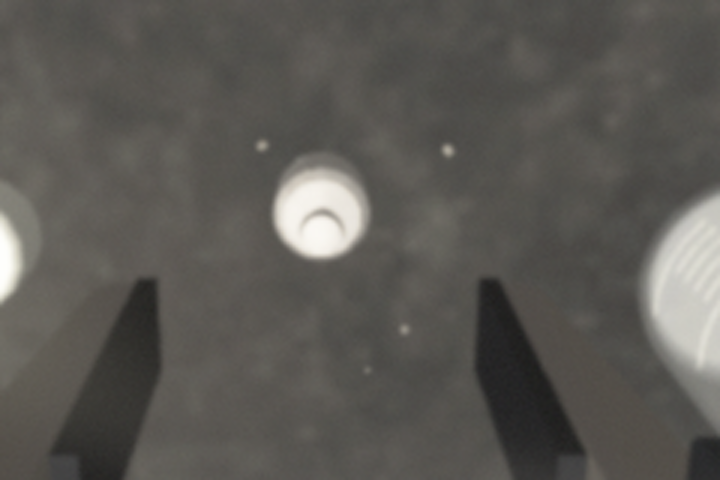

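```bash
python3 - <<'E'
from fit import *
p=load("pics/v_wrist.npy"); f=lambda q:up([q],180,150,3)[0]
print(unp(p,*f((322,233)),42),unp(p,*f((321,214)),27))
E
```

```text
[ 568.23696897 -394.21137093   42.        ] [ 567.98197457 -393.78325514   27.        ]
```

Emit:
{"method": "move_arm", "body": {"steps": [0.4,0,0.05,1,0,0.4,0,0,1,0,0.4,0,0,0.84,0,-1,0,0,0,0,-1,0,0,0,0,-1,0,0,0,0,-1,0,0,0,0,-1,0,0,0,0], "newtons": 20}}

```text
t: 21.7
eef_pos: [570.0, -394.7, 16.7]
ee_rot: [0.726, 0.688, 0.0, 0.001]
contact_force: [-0.1, -0.2, 0.2]
opening: 26.4
```

Emit:
{"method": "move_arm", "body": {"steps": [-1,0,0,0,0,-1,0,0,0,0]}}

```text
t: 21.9
eef_pos: [568.7, -394.6, 16.0]
ee_rot: [0.726, 0.688, -0.0, -0.0]
contact_force: [-3.7, 1.3, 5.1]
opening: 15.4
```

```bash
python3 - <<'E'
from fit import *
s=snap("side","pics/w_side.png");q=readout.get_state();print(q["eef_pos"],q["opening"],q["contact_force"])
s=snap("wrist","pics/w_wrist.png")
crop("pics/w_side.png",300,230,400,330,6,"pics/w1.png")
crop("pics/w_wrist.png",200,190,370,310,4.5,"pics/w2.png")
E
```

```text
[ 568.7311623  -394.61236411   16.03964308] 15.643846579558783 [-3.46897361  1.2524862   4.79368382]
```

View pics/w1.png

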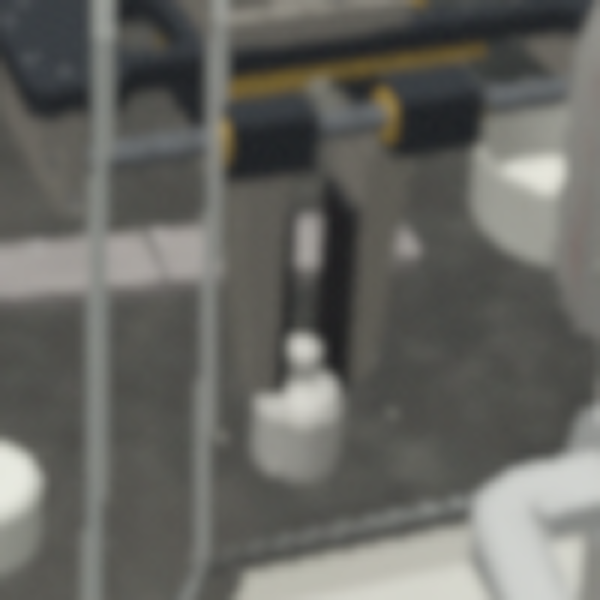

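View pics/w2.png

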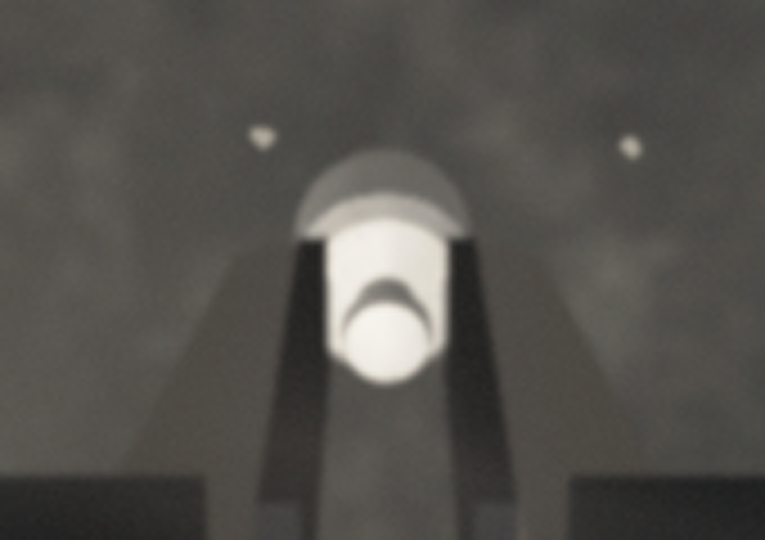

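```bash
python3 - <<'E'
from fit import *
p=load("pics/s_side.npy"); c,s=np.cos(-.052),np.sin(-.052)
for sx in (-23,23,-41,41):
  for sy in (-10,10):
    for z in (2,10,16):
      X=[461.5+c*sx-s*sy,-401.6+s*sx+c*sy,z]; u=proj(p,[X])[0]; print(sx,sy,z,((u-[250,240])*6).round())
p=load("pics/s_wrist.npy")
for sx in (-23,23):
  for sy in (-10,10):
    for z in (2,10,16):
      X=[461.5+c*sx-s*sy,-401.6+s*sx+c*sy,z]; u=proj(p,[X])[0]; print(sx,sy,z,((u-[200,190])*4.5).round())
E
```

```text
-23 -10 2 [205. 507.]
-23 -10 10 [205. 485.]
-23 -10 16 [204. 469.]
-23 10 2 [189. 465.]
-23 10 10 [189. 443.]
-23 10 16 [188. 427.]
23 -10 2 [355. 481.]
23 -10 10 [356. 460.]
23 -10 16 [356. 443.]
23 10 2 [336. 439.]
23 10 10 [337. 418.]
23 10 16 [337. 402.]
-41 -10 2 [146. 517.]
-41 -10 10 [145. 496.]
-41 -10 16 [144. 480.]
-41 10 2 [131. 474.]
-41 10 10 [130. 453.]
-41 10 16 [130. 437.]
41 -10 2 [413. 471.]
41 -10 10 [414. 450.]
41 -10 16 [414. 433.]
41 10 2 [393. 430.]
41 10 10 [394. 409.]
41 10 16 [394. 393.]
-23 -10 2 [237. 292.]
-23 -10 10 [231. 314.]
-23 -10 16 [226. 332.]
-23 10 2 [232. 171.]
-23 10 10 [227. 189.]
-23 10 16 [222. 204.]
23 -10 2 [531. 292.]
23 -10 10 [537. 314.]
23 -10 16 [541. 332.]
23 10 2 [535. 171.]
23 10 10 [541. 189.]
23 10 16 [545. 204.]
```

Emit:
{"method": "move_arm", "body": {"steps": [0.4,0,0,0,0,0.4,0,0,0,0,0.4,0,0,0,0,0.4,0,0,-1,0,0.4,0,0,-1,0,0.2,0,0,0,0,0.2,0,0,0,0]}}

```text
t: 22.7
eef_pos: [569.9, -394.2, 65.6]
ee_rot: [0.726, 0.688, 0.0, 0.0]
contact_force: [0.1, -0.4, 0.6]
opening: 55.3
```

```bash
python3 - <<'E'
from fit import *
s=snap("wrist","pics/x_wrist.png");q=readout.get_state();print(q["eef_pos"],q["opening"])
crop("pics/x_wrist.png",180,150,420,310,3,"pics/x1.png")
E
```

```text
[ 569.22082915 -393.75456553   64.69084602] 55.01819665336323
```

View pics/x1.png

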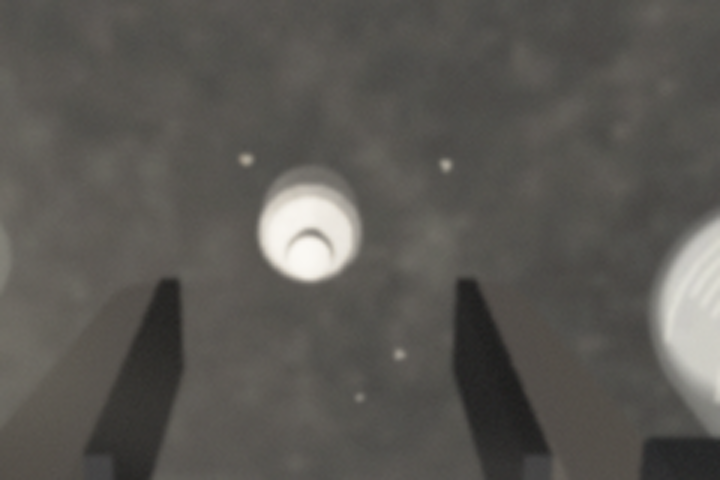

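Emit:
{"method": "move_arm", "body": {"steps": [0.6,-0.105,-0.855,0,0,0.6,-0.105,-0.855,0,0,0.6,-0.105,-0.855,0,0,0.6,-0.105,-0.855,0,0,0.6,-0.105,-0.855,0,0,0.6,0,0,0,0,0.6,0,0,0.8,0,0.6,0,0,0.8,0]}}

```text
t: 23.55
eef_pos: [463.5, -401.4, 24.9]
ee_rot: [0.725, 0.688, 0.0, 0.001]
contact_force: [0.6, -0.6, 0.6]
opening: 73.4
```

Emit:
{"method": "move_arm", "body": {"steps": [0.6,0,0,0.5,0,0.6,0,0,0.5,0,0.6,0,0,0,0,0.6,0,0,0,0]}}

```text
t: 23.95
eef_pos: [462.3, -401.7, 0.4]
ee_rot: [0.726, 0.688, -0.0, -0.0]
contact_force: [0.4, -0.5, 0.4]
opening: 73.4
```

```bash
python3 - <<'E'
from fit import *
s=snap("wrist","pics/y_wrist.png");q=readout.get_state();print(q["eef_pos"],q["opening"],q["contact_force"])
s=snap("side","pics/y_side.png")
crop("pics/y_wrist.png",180,170,390,310,3.5,"pics/y1.png")
crop("pics/y_side.png",250,240,370,340,6,"pics/y2.png")
E
```

```text
[ 462.58211986 -402.03706269    0.94092826] 73.72700092642106 [1.01482734 0.47559743 0.11099689]
```

View pics/y1.png

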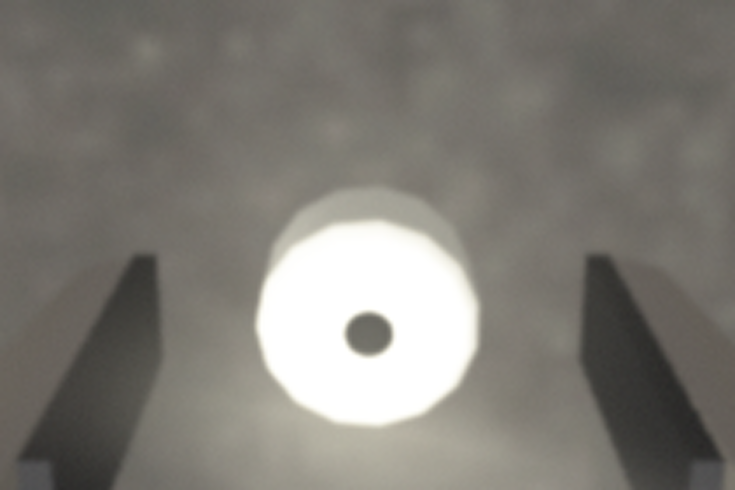

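View pics/y2.png

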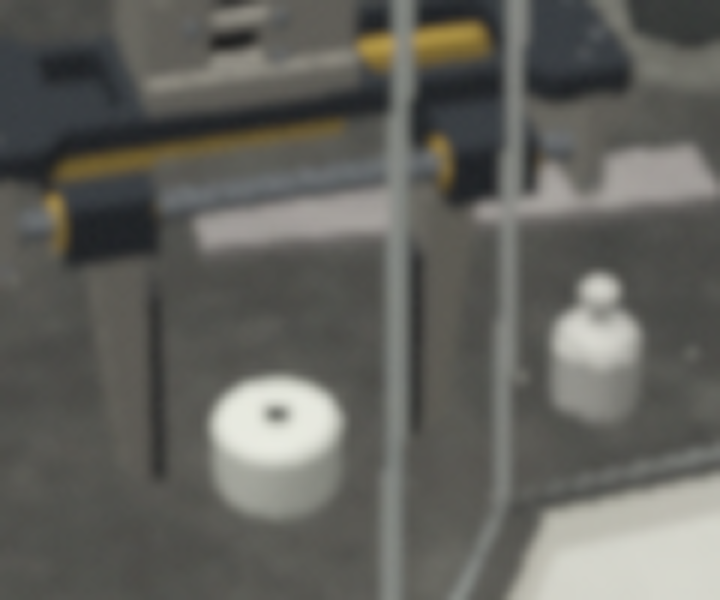

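```bash
python3 - <<'E'
from fit import *
p=load("pics/y_side.npy"); w=load("pics/y_wrist.npy"); c,s=np.cos(-.052),np.sin(-.052)
for z in (8,12,16,20):
  for sy in (-10,10):
    X=[[462.4+c*sx-s*sy,-401.8+s*sx+c*sy,z] for sx in (-36.8,36.8)]
    print(z,sy,((proj(p,X)-[250,240])*6).round().tolist(),((proj(w,X)-[180,170])*3.5).round().tolist())
E
```

```text
8 -10 [[162.0, 499.0], [403.0, 457.0]] [[168.0, 340.0], [569.0, 340.0]]
8 10 [[147.0, 456.0], [383.0, 416.0]] [[162.0, 238.0], [574.0, 238.0]]
12 -10 [[162.0, 488.0], [403.0, 446.0]] [[164.0, 350.0], [573.0, 350.0]]
12 10 [[147.0, 445.0], [383.0, 405.0]] [[158.0, 246.0], [579.0, 246.0]]
16 -10 [[162.0, 477.0], [403.0, 436.0]] [[160.0, 360.0], [577.0, 361.0]]
16 10 [[146.0, 435.0], [384.0, 395.0]] [[154.0, 255.0], [583.0, 255.0]]
20 -10 [[161.0, 466.0], [404.0, 425.0]] [[156.0, 371.0], [581.0, 371.0]]
20 10 [[146.0, 424.0], [384.0, 384.0]] [[149.0, 264.0], [588.0, 264.0]]
```

Emit:
{"method": "move_arm", "body": {"steps": [0.6,0,0,0.3,0,0.6,0,0,0.14,0,0.6,0,0,0,0,-1,0,0,0,0,-1,0,0,0,0,-1,0,0,0,0,-1,0,0,0,0,-1,0,0,0,0], "newtons": 15}}

```text
t: 24.85
eef_pos: [462.1, -401.8, -10.3]
ee_rot: [0.726, 0.688, 0.0, 0.0]
contact_force: [-0.5, 0.1, 1.0]
opening: 37.2
```

Emit:
{"method": "move_arm", "body": {"steps": [-1,0,0,0,0,-1,0,0,0,0]}}

```text
t: 25.05
eef_pos: [462.1, -401.8, -10.3]
ee_rot: [0.726, 0.688, 0.0, 0.0]
contact_force: [-0.2, 0.8, 0.2]
opening: 37.1
```

Emit:
{"method": "move_arm", "body": {"steps": [-1,0,0,-1,0,-1,0,0,-1,0,-1,0,0,-1,0,-1,0,0,-1,0,-1,0.964,0.17,0,0,-1,0.964,0.17,0,0,-1,0.964,0.17,0,0,-1,0.964,0.17,0,0]}}

```text
t: 25.85
eef_pos: [484.2, -305.4, 89.6]
ee_rot: [0.726, 0.688, 0.0, 0.0]
contact_force: [-0.2, -0.2, -1.0]
opening: 37.2
```

Emit:
{"method": "move_arm", "body": {"steps": [-1,0.964,0.17,0,0,-1,0.964,0.17,0,0,-1,0.964,0.17,0,0,-1,0.964,0.17,0,0,-1,0.964,0.17,0,0,-1,0.964,0.17,0,0,-1,0.964,0.17,0,0,-1,0.964,0.17,0,0]}}

```text
t: 26.65
eef_pos: [528.4, -114.7, 89.5]
ee_rot: [0.726, 0.688, -0.0, 0.0]
contact_force: [0.7, -0.2, -0.5]
opening: 37.3
```

Emit:
{"method": "move_arm", "body": {"steps": [-1,0.964,0.17,0,0,-1,0.964,0.17,0,0,-1,0.964,0.17,0,0,-1,0.964,0.17,0,0,-1,0.964,0.17,0,0,-1,0.964,0.17,0,0,-1,0,0,0,0,-1,0,0,0,0]}}

```text
t: 27.45
eef_pos: [561.2, 27.3, 89.4]
ee_rot: [0.725, 0.688, -0.0, 0.0]
contact_force: [-0.6, -0.9, -1.1]
opening: 37.2
```

```bash
python3 - <<'E'
from fit import *
s=snap("wrist","pics/z_wrist.png");q=readout.get_state();print(q["eef_pos"],2*np.arctan2(q["ee_rot"][1],q["ee_rot"][0])-np.pi/2,q["opening"])
E
```

```text
[561.12593008  26.28140436  89.40076431] -0.05382778259593923 37.3085148584448
```

View pics/z_wrist.png

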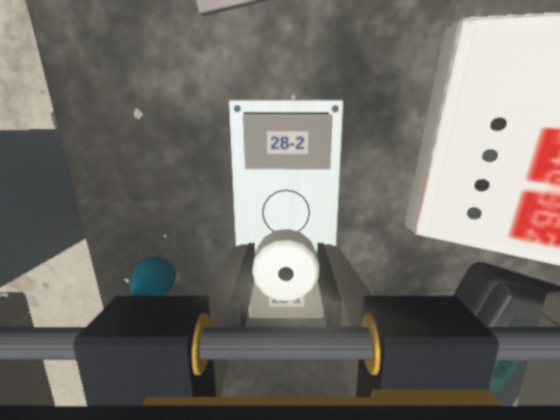

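Emit:
{"method": "move_arm", "body": {"steps": [-1,0,0,1,0,-1,0,0,1,0,-1,0,0,1,0,-1,0,0,0,0,-1,0,0,0,0,-1,0,0,0,0]}}

```text
t: 28.1
eef_pos: [562.5, 26.7, 15.8]
ee_rot: [0.726, 0.688, 0.001, 0.001]
contact_force: [0.4, 0.5, 0.2]
opening: 37.7
```

```bash
python3 - <<'E'
from fit import *
w=load("pics/z_wrist.npy"); print("ring",unp(w,286,212.5,6),"hole",unp(w,285.5,274,123.7))
s=snap("wrist","pics/A_wrist.png");q=readout.get_state();print(q["eef_pos"],2*np.arctan2(q["ee_rot"][1],q["ee_rot"][0])-np.pi/2,q["opening"])
crop("pics/A_wrist.png",200,140,370,310,4,"pics/A1.png")
E
```

```text
ring [561.70097324  26.9263638    6.        ] hole [561.4406866   26.41463589 123.7       ]
[562.54759582  26.99338503  15.96799274] -0.05376112136917088 37.11756541622241
```

View pics/A1.png

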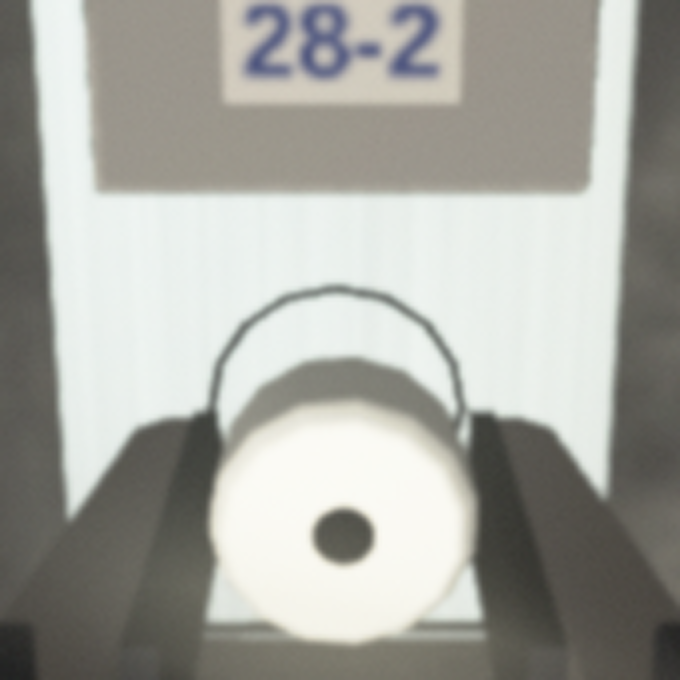

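```bash
python3 - <<'E'
from fit import *
w=load("pics/A_wrist.npy"); f=lambda q:up([q],200,140,4)[0]
d=np.array([.0527,.9986,0])
print("ring",unp(w,*f((338,288)),6)-21.3*d,"puck",unp(w,*f((346,357)),26.3)-19*d,"hole",unp(w,*f((343.5,536)),50.3))
print("ring x at left/right", unp(w,*f((214,400)),6),unp(w,*f((461,400)),6))
E
```

```text
ring [561.81754896  27.47625223   6.        ] puck [562.95926982  24.68083634  26.3       ] hole [562.63196875  26.1309549   50.3       ]
ring x at left/right [540.56322336  29.85747149   6.        ] [582.96400843  27.58826257   6.        ]
```

Emit:
{"method": "move_arm", "body": {"steps": [-1,0.035,-0.036,0.5,0,-1,0,0,0.25,0,-1,0,0,0,0,-1,0,0,0,0,-1,0,0,0,0]}}

```text
t: 28.65
eef_pos: [560.4, 28.3, -4.4]
ee_rot: [0.726, 0.688, -0.0, -0.0]
contact_force: [0.0, 0.1, -0.5]
opening: 37.5
```

```bash
python3 - <<'E'
from fit import *
s=snap("wrist","pics/B_wrist.png");q=readout.get_state();print(q["eef_pos"],q["opening"],q["contact_force"])
crop("pics/B_wrist.png",200,140,370,310,4,"pics/B1.png")
E
```

```text
[560.48421818  28.32498951  -4.38276259] 37.69883453540939 [ 0.1403931  -0.01996054 -0.95292799]
```

View pics/B1.png

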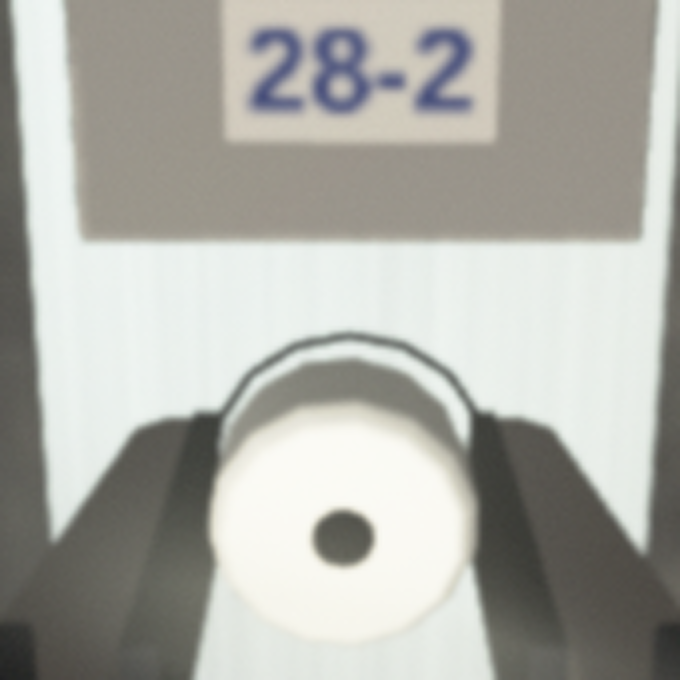

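Emit:
{"method": "move_arm", "body": {"steps": [-1,0.024,0.014,0,0,-1,0,0,0.03,0,-1,0,0,0,0,-1,0,0,0,0]}}

```text
t: 29.1
eef_pos: [561.1, 29.0, -4.9]
ee_rot: [0.726, 0.688, 0.0, 0.0]
contact_force: [-0.1, 0.9, -0.4]
opening: 37.4
```

Emit:
{"method": "move_arm", "body": {"steps": [-1,0,0,0.03,0,-1,0,0,0,0,-1,0,0,0,0]}}

```text
t: 29.4
eef_pos: [561.0, 29.0, -5.0]
ee_rot: [0.726, 0.688, 0.0, -0.0]
contact_force: [-2.6, 0.1, 5.9]
opening: 37.3
```

Emit:
{"method": "move_arm", "body": {"steps": [0.2,0,0,0,0,0.2,0,0,0,0,0.2,0,0,0,0,0.2,0,0,-0.5,0,0.2,0,0,-1,0,0.2,0,0,-1,0,0.2,0,0,-1,0,0.2,0,0,0,0]}}

```text
t: 30.2
eef_pos: [563.8, 29.1, 85.9]
ee_rot: [0.726, 0.688, 0.003, 0.002]
contact_force: [-0.4, -0.3, -0.5]
opening: 55.2
```

Emit:
{"method": "move_arm", "body": {"steps": [0.2,-1,0,0,0,0.2,-1,0,0,0,0.2,0,0,-1,0,0.2,0,0,0,0,0.2,0,0,0,0]}}

```text
t: 30.7
eef_pos: [558.4, -20.6, 106.8]
ee_rot: [0.725, 0.688, 0.0, 0.0]
contact_force: [-0.5, 0.0, 0.3]
opening: 55.1
```

```bash
python3 - <<'E'
from fit import *
s=snap("wrist","pics/C_wrist.png");q=readout.get_state();print(q["eef_pos"],q["opening"],q["contact_force"])
crop("pics/C_wrist.png",200,70,370,270,4,"pics/C1.png")
E
```

```text
[557.92197134 -20.40079884 106.231422  ] 55.24658085938795 [ 0.44316229 -0.16168244 -0.16928331]
```

View pics/C1.png

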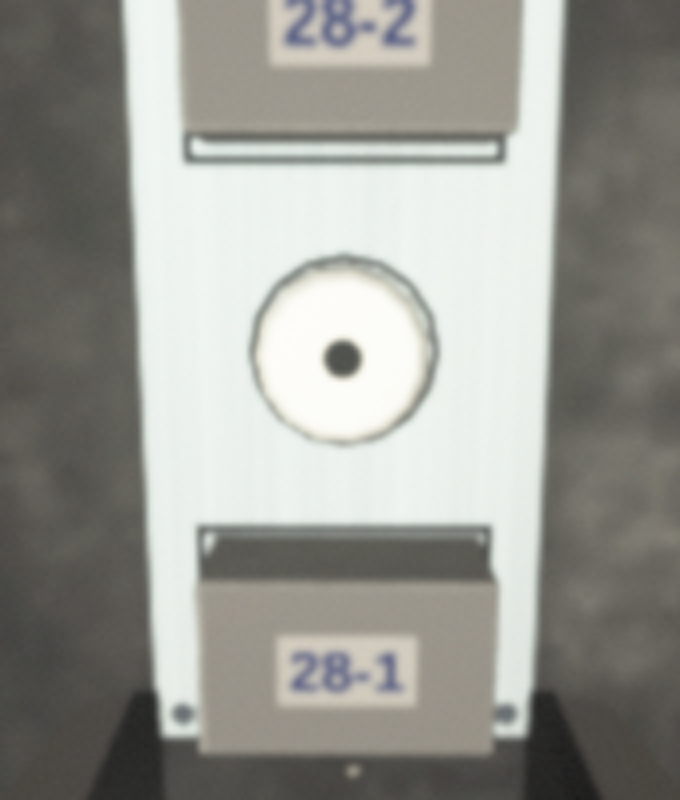

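```bash
python3 - <<'E'
from fit import *
w=load("pics/C_wrist.npy"); f=lambda q:up([q],200,70,4)[0]
print("ring",unp(w,*f((345,350)),6),"hole",unp(w,*f((342.5,358.5)),30))
im=w["pixels"].astype(int).sum(2)//3
for x in (260,285,310): print(x,im[98:114,x], im[198:218,x])
for v in (102,109,110,201.5,205): print(v,unp(w,285,v,6))
print("top edges", unp(w,285,102.5,46),unp(w,285,214.6,46))
crop("pics/C_wrist.png",235,60,335,120,7,"pics/C2.png")
E
```

```text
ring [561.38502718  27.69166175   6.        ] hole [560.88411548  28.48461213  30.        ]
260 [151 151 152 153 141 113 108 151 206 224 203 148 152 207 233 239] [234 232 214 158 123 122 108  92  88  89  87  88  89  90  88  91 103 125
 146 152]
285 [150 150 154 158 148 120 110 151 206 224 204 148 150 205 232 239] [238 234 219 165 129 130 115  95  91  91  88  88  86  86  87  89 101 124
 146 153]
310 [150 150 152 155 143 117 107 146 203 225 206 152 151 205 232 239] [236 233 216 164 126 129 115  95  87  89  87  88  89  87  87  86  97 122
 146 152]
102 [563.09861545  76.10982374   6.        ]
109 [562.79104541  70.22416239   6.        ]
110 [562.7468006   69.37749344   6.        ]
201.5 [558.34389041 -14.87661164   6.        ]
205 [558.1602762  -18.39025382   6.        ]
top edges [563.04981502  73.259422    46.        ] [558.38127179 -16.07783805  46.        ]
```

View pics/C2.png

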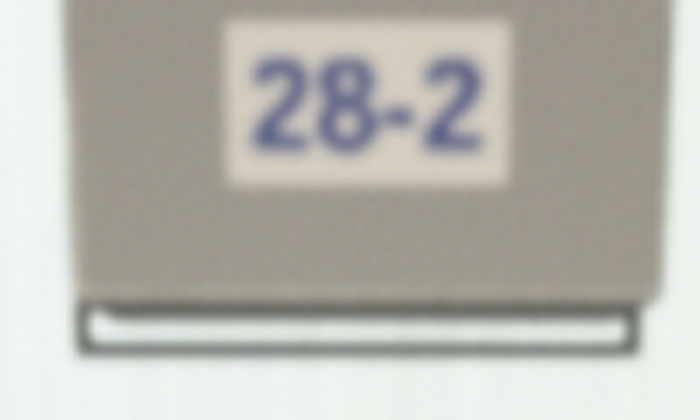

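Emit:
{"method": "move_arm", "body": {"steps": [1,0.909,0.006,0,0,1,0.909,0.006,0,0,1,0.909,0.006,0,0,1,0.909,0.006,0,0,1,0.909,0.006,0,0,1,0,0,0,0,1,0,0,0.8,0,1,0,0,0.6,0], "newtons": 20}}

```text
t: 31.55
eef_pos: [564.4, 91.7, 70.4]
ee_rot: [0.726, 0.688, -0.001, -0.0]
contact_force: [-0.5, -0.0, -0.6]
opening: 91.9
```

Emit:
{"method": "move_arm", "body": {"steps": [1,0,0,1,0,1,0,0,1,0,1,0,0,0.4,0,1,0,0,0,0,1,0,0,0,0,1,0,0,0,0]}}

```text
t: 32.15
eef_pos: [566.1, 92.4, 12.9]
ee_rot: [0.726, 0.688, 0.001, 0.001]
contact_force: [-0.2, 0.5, -0.1]
opening: 91.9
```

```bash
python3 - <<'E'
from fit import *
for i in range(3):
  s=cams.read_camera("side"); q=readout.get_state();print(q["eef_pos"],2*np.arctan2(q["ee_rot"][1],q["ee_rot"][0])-np.pi/2,q["opening"],q["contact_force"])
E
```

```text
[566.04762899  92.50884866  12.95113647] -0.05318140679801098 92.05093662128226 [ 0.76261275  0.44522885 -0.58266305]
[565.98263794  92.50547358  12.91135998] -0.053154797421937294 91.90984063438293 [-0.85485096  0.10157723  0.49338366]
[565.81320261  92.56132717  12.796325  ] -0.053045521136758644 91.48500093924001 [-0.29762334  0.01567634 -0.14000957]
```

Emit:
{"method": "move_arm", "body": {"steps": [1,0,-0.03,0,0,1,0,0,0,0,1,0,0,0,0,1,0,0,0,0]}}

```text
t: 32.7
eef_pos: [564.4, 92.4, 11.9]
ee_rot: [0.726, 0.688, 0.0, 0.0]
contact_force: [0.4, 0.4, -0.2]
opening: 91.6
```

Emit:
{"method": "move_arm", "body": {"steps": [-1,0,0,0,0,-1,0,0,0,0,-1,0,0,0,0,-1,0,0,0,0,-1,0,0,0,0,-1,0,0,0,0]}}

```text
t: 33.3
eef_pos: [564.6, 92.4, 11.8]
ee_rot: [0.726, 0.688, 0.0, 0.0]
contact_force: [0.6, -1.2, -0.9]
opening: 64.9
```

Now slide it 1 mm inward, release, and lift.

Emit:
{"method": "move_arm", "body": {"steps": [-1,-0.04,0,-0.02,0,-1,0,0,0,0,-1,0,0,0.02,0,-1,0,0,0,0]}}

```text
t: 33.7
eef_pos: [563.8, 91.2, 11.8]
ee_rot: [0.726, 0.688, -0.0, -0.0]
contact_force: [-2.1, -0.4, 1.1]
opening: 64.7
```

Emit:
{"method": "move_arm", "body": {"steps": [1,0,0,0,0,1,0,0,0,0,1,0,0,0,0,1,0,0,-1,0,1,0,0,-1,0,1,-1,0,-1,0,1,-1,0,-1,0,1,-1,0,0,0]}}

```text
t: 34.5
eef_pos: [563.0, 16.1, 115.4]
ee_rot: [0.725, 0.688, 0.003, 0.002]
contact_force: [0.7, -0.1, -0.3]
opening: 92.1
```

Emit:
{"method": "move_arm", "body": {"steps": [1,-1,0,0,0,1,-0.5,0,0,0,1,0,0,0,0,1,0,0,0,0,1,0,0,0,0]}}

```text
t: 35.0
eef_pos: [558.4, -19.1, 111.5]
ee_rot: [0.725, 0.689, 0.0, -0.0]
contact_force: [0.4, -0.3, 0.9]
opening: 92.2
```

```bash
python3 - <<'E'
from fit import *
s=snap("wrist","pics/D_wrist.png");q=readout.get_state();print(q["eef_pos"],q["opening"],q["contact_force"])
crop("pics/D_wrist.png",210,70,360,270,4,"pics/D1.png")
im=s["pixels"].astype(int).sum(2)//3
E
```

```text
[558.37273545 -19.14755853 111.53595594] 92.26885267778664 [-0.48653518  0.71084078 -0.89453281]
```

View pics/D1.png

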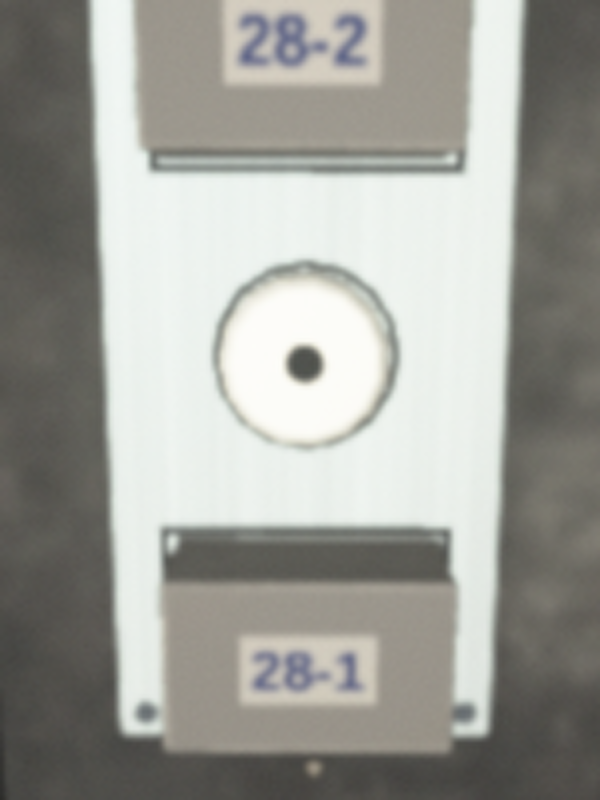

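Emit:
{"method": "move_arm", "body": {"steps": [0.4,-0.972,0.071,0,0,0.4,-0.972,0.071,0,0,0.4,-0.972,0.071,0,0,0.4,-0.972,0.071,0,0,0.4,-0.972,0.071,0,0,0.4,-0.972,0.071,0,0,0.4,-0.972,0.071,0,0,0.4,-0.972,0.071,0,0]}}

```text
t: 35.85
eef_pos: [562.7, -215.4, 111.6]
ee_rot: [0.725, 0.689, 0.0, -0.0]
contact_force: [-0.1, 0.1, 0.8]
opening: 64.3
```

Emit:
{"method": "move_arm", "body": {"steps": [0.4,-0.972,0.071,0,0,0.4,-0.972,0.071,0,0,0.4,-0.972,0.071,0,0,0.4,0,0,0,-0.297,0.4,0,0,0,-0.297,0.4,0,0,0,-0.297,0.4,0,0,0,-0.297,0.4,0,0,0,-0.297]}}

```text
t: 36.65
eef_pos: [564.3, -287.5, 111.5]
ee_rot: [0.423, 0.906, 0.0, -0.0]
contact_force: [0.1, -0.5, -0.9]
opening: 64.2
```

Emit:
{"method": "move_arm", "body": {"steps": [0.4,0,0,0,-0.297,0.4,0,0,0,-0.297,0.4,0,0,0,-0.297,0.4,0,0,0,-0.297,0.4,0,0,0,-0.297,0.4,0,0,0,0,0.4,0,0,0,0,0.4,0,0,0,0]}}

```text
t: 37.45
eef_pos: [563.9, -288.5, 111.7]
ee_rot: [0.07, 0.998, 0.0, -0.0]
contact_force: [-0.7, -0.2, 0.4]
opening: 64.5
```

```bash
python3 - <<'E'
from fit import *
s=snap("wrist","pics/E_wrist.png");q=readout.get_state();print(q["eef_pos"],2*np.arctan2(q["ee_rot"][1],q["ee_rot"][0])-np.pi/2,q["opening"],q["joint_positions"].round(2))
E
```

```text
[ 563.82111885 -288.52811965  111.75033121] 1.4305194682289546 64.21389626021606 [ 0.56  0.55 -0.19  1.71  0.13  0.9   1.75]
```

View pics/E_wrist.png

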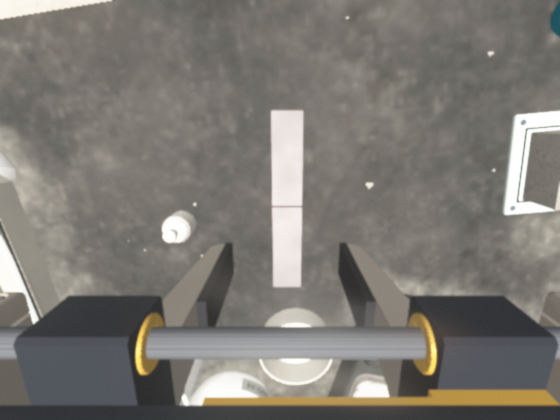

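```bash
python3 - <<'E'
from fit import *
w=load("pics/E_wrist.npy")
P=np.array([unp(w,*p,8) for p in [(271,110),(303.5,110),(301.5,287),(272.5,287)]]); print(P.round(1),P.mean(0)); d=P[:2].mean(0)-P[2:].mean(0); print(np.arctan2(d[1],d[0]),np.linalg.norm(d)); print("line",unp(w,287,206.3,8))
E
```

```text
[[ 472.8 -288.7    8. ]
 [ 476.9 -259.7    8. ]
 [ 654.5 -283.9    8. ]
 [ 650.2 -314.5    8. ]] [ 563.60469187 -286.69207703    8.        ]
3.0018599362809812 179.17939395300684
line [ 564.05592393 -286.86803806    8.        ]
```

Emit:
{"method": "move_arm", "body": {"steps": [0.4,0,0.064,1,0,0.4,0,0,1,0,0.4,0,0,1,0,0.4,0,0,1,0,0.4,0,0,0.6,0,0.4,0,0,0,0,0.4,0,0,0,0,0.4,0,0,0,0]}}

```text
t: 38.3
eef_pos: [565.0, -287.7, -1.8]
ee_rot: [0.069, 0.998, -0.0, 0.001]
contact_force: [-0.2, -0.4, -0.3]
opening: 64.2
```

```bash
python3 - <<'E'
from fit import *
s=snap("wrist","pics/F_wrist.png");q=readout.get_state();print(q["eef_pos"],2*np.arctan2(q["ee_rot"][1],q["ee_rot"][0])-np.pi/2,q["opening"],q["contact_force"])
E
```

```text
[ 564.95243152 -287.74176737   -1.70008297] 1.4317340607290285 64.66346030216242 [-0.91979971 -0.54801077  0.90048668]
```

View pics/F_wrist.png

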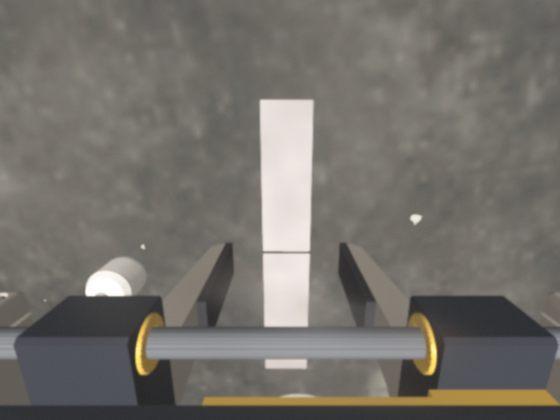

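```bash
python3 - <<'E'
from fit import *
w=load("pics/F_wrist.npy"); print(unp(w,286.5,252,8))
E
```

```text
[ 564.00487987 -286.64694074    8.        ]
```

Emit:
{"method": "move_arm", "body": {"steps": [0.4,0,0,0.3,0,0.4,0,0,0.12,0,0.4,0,0,0,0,0.4,0,0,0,0]}}

```text
t: 38.75
eef_pos: [563.8, -287.2, -13.9]
ee_rot: [0.069, 0.998, 0.0, -0.0]
contact_force: [0.6, 0.4, 0.8]
opening: 64.5
```

Emit:
{"method": "move_arm", "body": {"steps": [-1,0,0,0,0,-1,0,0,0,0,-1,0,0,0,0,-1,0,0,0,0,-1,0,0,0,0,-1,0,0,0,0,-1,0,0,0,0,-1,0,0,0,0], "newtons": 25}}

```text
t: 39.55
eef_pos: [563.9, -287.3, -13.6]
ee_rot: [0.069, 0.998, -0.0, 0.0]
contact_force: [-0.4, 0.1, 1.3]
opening: 29.3
```

Emit:
{"method": "move_arm", "body": {"steps": [-1,0,0,-0.4,0,-1,0,0,-0.8,0,-1,0,0,-0.8,0,-1,0,0,-0.8,0,-1,0,0,-0.8,0,-1,0,0,-0.8,0,-1,0,0,-0.6,0,-1,0,0,0,0]}}

```text
t: 40.35
eef_pos: [565.4, -287.9, 114.0]
ee_rot: [0.069, 0.998, -0.001, 0.002]
contact_force: [-0.2, -0.9, -0.8]
opening: 29.6
```

Emit:
{"method": "move_arm", "body": {"steps": [-1,0,0,0,0.297,-1,0,0,0,0.297,-1,0,0,0,0.297,-1,0,0,0,0.297,-1,0,0,0,0.297,-1,0,0,0,0.297,-1,0,0,0,0.297,-1,0,0,0,0.297]}}

```text
t: 41.15
eef_pos: [563.2, -286.9, 110.1]
ee_rot: [0.618, 0.786, -0.0, -0.001]
contact_force: [-0.2, -0.1, -0.8]
opening: 29.5
```

Emit:
{"method": "move_arm", "body": {"steps": [-1,0,0,0,0.297,-1,0,0,0,0.297,-1,0,0,0,0,-1,0,0,0,0]}}

```text
t: 41.55
eef_pos: [563.5, -286.9, 110.5]
ee_rot: [0.724, 0.69, -0.0, -0.001]
contact_force: [0.5, -0.6, -1.0]
opening: 29.8
```

```bash
python3 - <<'E'
from fit import *
s=snap("wrist","pics/G_wrist.png");q=readout.get_state();print(q["eef_pos"],2*np.arctan2(q["ee_rot"][1],q["ee_rot"][0])-np.pi/2,q["opening"],q["contact_force"])
E
```

```text
[ 563.60589949 -286.94615068  110.70585289] -0.049751581141761925 29.311179163026242 [ 0.28354642  0.06586796 -0.68687858]
```

View pics/G_wrist.png

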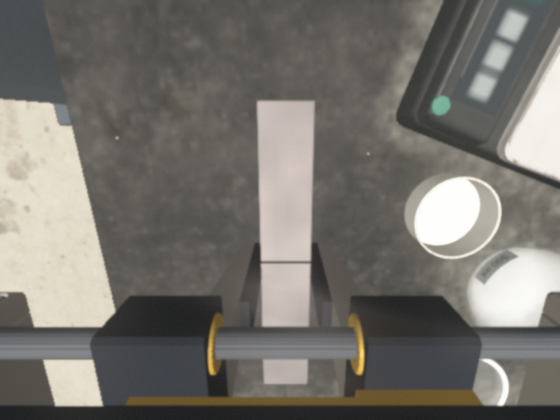

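Emit:
{"method": "move_arm", "body": {"steps": [-1,0.966,-0.058,0,0,-1,0.966,-0.058,0,0,-1,0.966,-0.058,0,0,-1,0.966,-0.058,0,0,-1,0.966,-0.058,0,0,-1,0.966,-0.058,0,0,-1,0.966,-0.058,0,0,-1,0.966,-0.058,0,0]}}

```text
t: 42.4
eef_pos: [562.4, -92.9, 111.2]
ee_rot: [0.725, 0.689, 0.0, -0.0]
contact_force: [-0.0, 0.3, -0.7]
opening: 29.4
```

Emit:
{"method": "move_arm", "body": {"steps": [-1,0.966,-0.058,0,0,-1,0.966,-0.058,0,0,-1,0.966,-0.058,0,0,-1,0.966,-0.058,0,0,-1,0.966,-0.058,0,0,-1,0,0,0.6,0,-1,0,0,0.8,0,-1,0,0,0.6,0]}}

```text
t: 43.2
eef_pos: [561.3, 27.4, 60.3]
ee_rot: [0.725, 0.689, -0.0, -0.0]
contact_force: [-0.8, -0.2, -1.7]
opening: 29.6
```

Emit:
{"method": "move_arm", "body": {"steps": [-1,0,0,0,0,-1,0,0,0,0,-1,0,0,0,0]}}

```text
t: 43.5
eef_pos: [562.4, 27.0, 62.0]
ee_rot: [0.726, 0.688, 0.001, 0.0]
contact_force: [0.0, -0.2, -1.5]
opening: 29.6
```

```bash
python3 - <<'E'
from fit import *
w=load("pics/G_wrist.npy"); print(unp(w,286,262,132.3))
s=snap("wrist","pics/H_wrist.png");q=readout.get_state();print(q["eef_pos"],2*np.arctan2(q["ee_rot"][1],q["ee_rot"][0])-np.pi/2,q["opening"],q["contact_force"])
snap("scene","pics/H_scene.png"); crop("pics/H_scene.png",190,110,340,230,5,"pics/H1.png")
E
```

```text
[ 564.09420126 -286.57973221  132.3       ]
[562.47231328  27.07653273  62.14516161] -0.053183480689734 29.555448238901935 [-0.80912035  1.06319087 -0.69433459]
```

View pics/H_wrist.png

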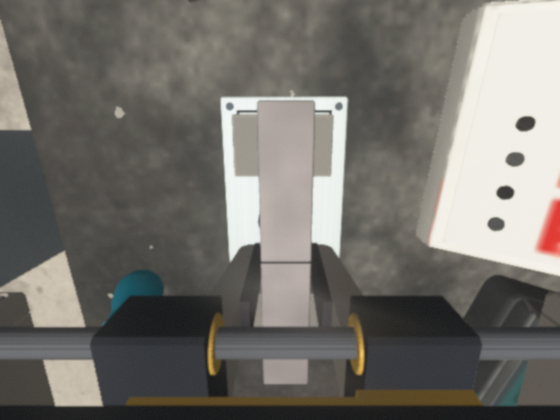

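View pics/H1.png

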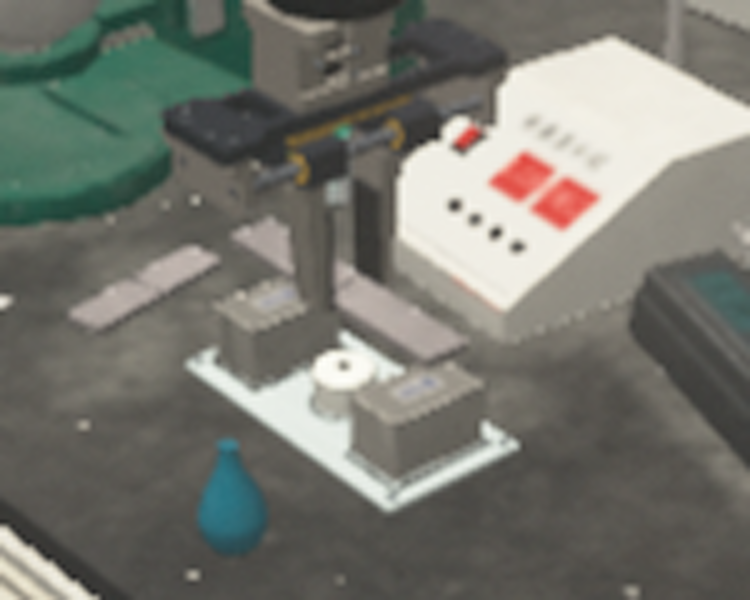

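Emit:
{"method": "move_arm", "body": {"steps": [-1,0,-0.02,0.6,0,-1,0,0,0.4,0,-1,0,0,0,0,-1,0,0,0,0,-1,0,0,0,0]}}

```text
t: 44.1
eef_pos: [561.6, 27.3, 36.8]
ee_rot: [0.726, 0.688, 0.0, 0.0]
contact_force: [-0.8, 0.2, -0.0]
opening: 30.0
```

```bash
python3 - <<'E'
from fit import *
s=snap("wrist","pics/I_wrist.png");q=readout.get_state();print(q["eef_pos"],2*np.arctan2(q["ee_rot"][1],q["ee_rot"][0])-np.pi/2,q["opening"],q["contact_force"])
crop("pics/I_wrist.png",195,50,375,280,3,"pics/I1.png")
E
```

```text
[561.68464369  27.27802246  36.81179335] -0.053051150786409096 29.444418755616052 [ 0.64495664 -0.01456618 -0.1231638 ]
```

View pics/I1.png

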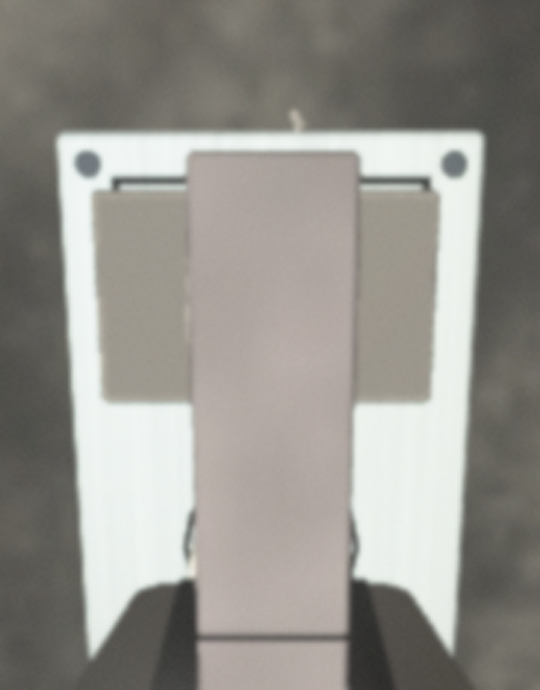

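Emit:
{"method": "move_arm", "body": {"steps": [-1,0,-0.012,0.14,0,-1,0,0,0,0,-1,0,0,0,0]}}

```text
t: 44.45
eef_pos: [560.9, 27.3, 32.8]
ee_rot: [0.726, 0.688, -0.0, 0.0]
contact_force: [0.3, -0.8, -0.2]
opening: 29.2
```

Emit:
{"method": "move_arm", "body": {"steps": [-1,0,0,0.04,0,-1,0,0,0,0,-1,0,0,0,0]}}

```text
t: 44.75
eef_pos: [561.1, 27.3, 32.3]
ee_rot: [0.726, 0.688, 0.0, 0.0]
contact_force: [-2.0, -0.5, 5.4]
opening: 29.6
```

Emit:
{"method": "move_arm", "body": {"steps": [0.1,0,0,0,0,0.1,0,0,0,0,0.1,0,0,0,0,0.1,0,0,-0.6,0,0.1,0,0,-1,0,0.1,0,0,-1,0,0.1,0,0,-1,0,0.1,0,0,-0.4,0]}}

```text
t: 45.55
eef_pos: [562.6, 27.4, 135.1]
ee_rot: [0.726, 0.688, 0.002, 0.001]
contact_force: [-0.1, 0.2, -1.2]
opening: 50.3
```

Emit:
{"method": "move_arm", "body": {"steps": [0.1,-1,0,0,0,0.1,-1,0,0,0,0.1,0,0,0,0,0.1,0,0,0,0]}}

```text
t: 45.95
eef_pos: [558.1, -22.7, 131.7]
ee_rot: [0.726, 0.688, -0.0, -0.0]
contact_force: [-0.1, -0.6, -0.1]
opening: 50.6
```

```bash
python3 - <<'E'
from fit import *
s=snap("wrist","pics/J_wrist.png");q=readout.get_state();print(q["eef_pos"],2*np.arctan2(q["ee_rot"][1],q["ee_rot"][0])-np.pi/2,q["opening"],q["contact_force"])
snap("scene","pics/J_scene.png"); crop("pics/J_scene.png",210,150,320,225,7,"pics/J2.png")
crop("pics/J_wrist.png",200,80,370,310,3,"pics/J1.png")
E
```

```text
[558.12076163 -21.81340497 131.64936723] -0.05269639846282037 50.31232600433152 [ 0.28421749  0.70659144 -0.41516561]
```

View pics/J1.png

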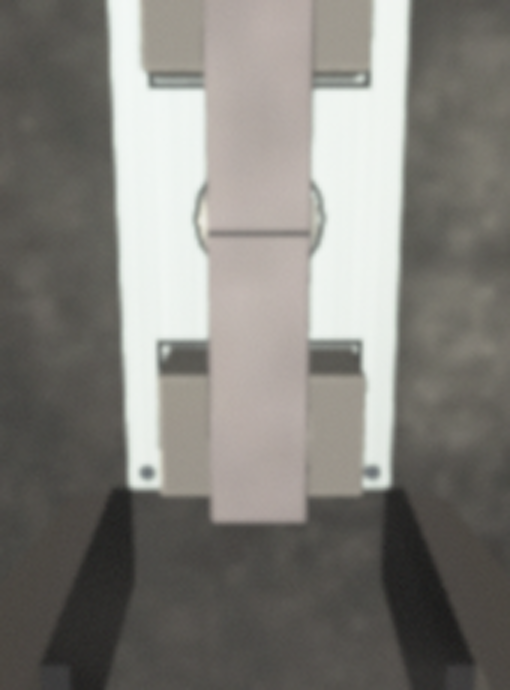

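View pics/J2.png

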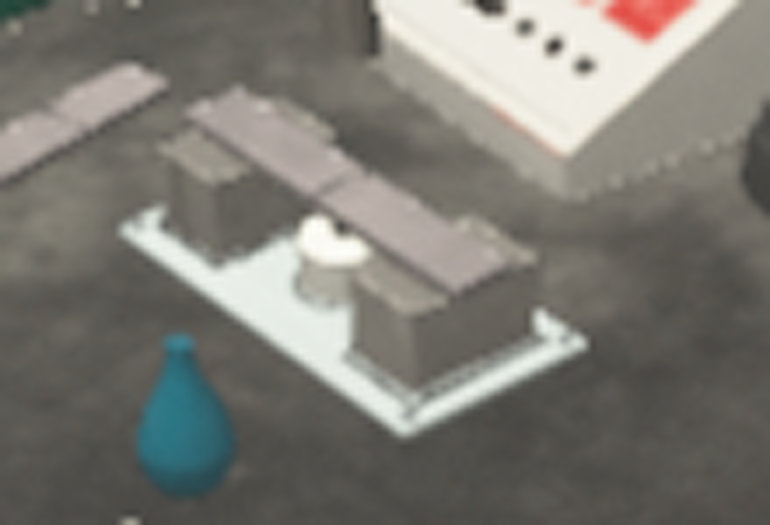

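```bash
python3 - <<'E'
from fit import *
w=load("pics/J_wrist.npy"); f=lambda q:up([q],200,80,3)[0]
print("line",unp(w,*f((259,233)),54),"ring",unp(w,*f((259.5,219)),6), "strip end",unp(w,*f((259,523)),54))
x=load("pics/x_wrist.npy"); f=lambda q:up([q],180,150,3)[0]
print("weight",unp(x,*f((310,257)),42),unp(x,*f((310,232)),27))
E
```

```text
line [561.26349091  27.85711188  54.        ] ring [561.39278291  27.34391609   6.        ] strip end [556.50936703 -61.97364609  54.        ]
weight [ 568.25831379 -394.22409231   42.        ] [ 568.19931013 -392.97939799   27.        ]
```

Emit:
{"method": "move_arm", "body": {"steps": [0.4,-0.989,0.08,0,0,0.4,-0.989,0.08,0,0,0.4,-0.989,0.08,0,0,0.4,-0.989,0.08,0,0,0.4,-0.989,0.08,0,0,0.4,-0.989,0.08,0,0,0.4,-0.989,0.08,0,0,0.4,-0.989,0.08,0,0]}}

```text
t: 46.85
eef_pos: [564.2, -220.4, 131.5]
ee_rot: [0.725, 0.689, 0.0, -0.0]
contact_force: [-0.8, -0.2, 0.2]
opening: 64.1
```

Emit:
{"method": "move_arm", "body": {"steps": [0.4,-0.989,0.08,0,0,0.4,-0.989,0.08,0,0,0.4,-0.989,0.08,0,0,0.4,-0.989,0.08,0,0,0.4,-0.989,0.08,0,0,0.4,-0.989,0.08,0,0,0.4,-0.989,0.08,0,0,0.4,0,0,1,0]}}

```text
t: 47.65
eef_pos: [570.3, -399.5, 109.7]
ee_rot: [0.727, 0.687, -0.0, 0.004]
contact_force: [-0.4, -0.3, 0.3]
opening: 64.3
```

Emit:
{"method": "move_arm", "body": {"steps": [0.4,0,0,1,0,0.4,0,0,0.6,0,0.4,0,0,0,0,0.4,0,0,0,0,0.4,0,0,0,0]}}

```text
t: 48.15
eef_pos: [569.6, -394.9, 68.2]
ee_rot: [0.725, 0.688, 0.0, 0.001]
contact_force: [0.3, -0.7, 0.6]
opening: 64.5
```

```bash
python3 - <<'E'
from fit import *
s=snap("wrist","pics/K_wrist.png");q=readout.get_state();print(q["eef_pos"],2*np.arctan2(q["ee_rot"][1],q["ee_rot"][0])-np.pi/2,q["opening"],q["contact_force"])
crop("pics/K_wrist.png",180,150,420,310,3,"pics/K1.png")
E
```

```text
[ 569.57919587 -394.93509356   68.32801908] -0.05268191628873442 64.40843300177367 [ 0.66599497 -0.41681028 -0.66956333]
```

View pics/K1.png

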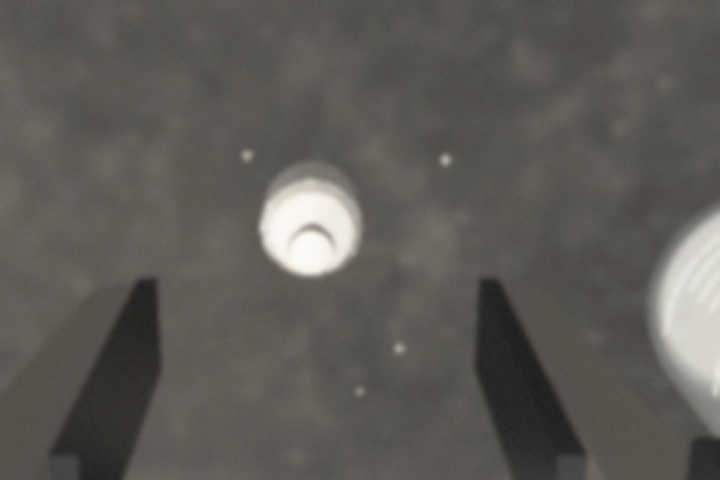

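```bash
python3 - <<'E'
from fit import *
x=load("pics/K_wrist.npy"); f=lambda q:up([q],180,150,3)[0]
print("weight",unp(x,*f((311.5,251)),42),unp(x,*f((311,228)),27))
E
```

```text
weight [ 568.42559527 -394.29579163   42.        ] [ 568.25270348 -393.44680657   27.        ]
```

Emit:
{"method": "move_arm", "body": {"steps": [0.4,0.03,-0.05,0.8,0,0.4,0,0,0.8,0,0.4,0,0,0.8,0,0.4,0,0,0.6,0,0.4,0,0,0,0,0.4,0,0,0,0]}}

```text
t: 48.8
eef_pos: [567.7, -394.1, -7.6]
ee_rot: [0.726, 0.688, 0.0, 0.0]
contact_force: [-1.0, 0.2, 1.0]
opening: 64.5
```

Emit:
{"method": "move_arm", "body": {"steps": [-1,0,0,0,0,-1,0,0,0,0,-1,0,0,0,0,-1,0,0,0,0,-1,0,0,0,0,-1,0,0,0,0,-1,0,0,0,0,-1,0,0,0,0], "newtons": 30}}

```text
t: 49.6
eef_pos: [567.7, -393.9, -7.9]
ee_rot: [0.726, 0.688, 0.0, 0.0]
contact_force: [1.4, -0.1, 1.9]
opening: 25.7
```

```bash
python3 - <<'E'
from fit import *
q=readout.get_state();print(q["eef_pos"],q["opening"],q["contact_force"])
snap("side","pics/L_side.png"); crop("pics/L_side.png",300,230,400,330,6,"pics/L1.png")
E
```

```text
[ 567.667913   -393.91922474   -7.92485828] 25.688521806045376 [ 1.3688574  -0.06858448  1.88248817]
```

View pics/L1.png

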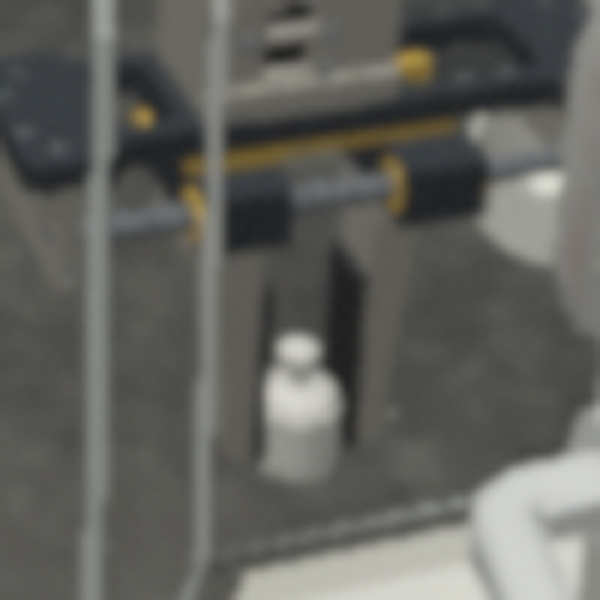

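Emit:
{"method": "move_arm", "body": {"steps": [-1,0,0,-0.6,0,-1,0,0,-1,0,-1,0,0,-1,0,-1,0,0,-1,0,-1,0,0,-1,0,-1,0,0,-0.9,0,-1,0.99,-0.068,0,0,-1,0.99,-0.068,0,0]}}

```text
t: 50.45
eef_pos: [565.9, -344.6, 130.6]
ee_rot: [0.726, 0.687, -0.0, 0.0]
contact_force: [0.1, 0.8, -3.1]
opening: 25.6
```

Emit:
{"method": "move_arm", "body": {"steps": [-1,0.99,-0.068,0,0,-1,0.99,-0.068,0,0,-1,0.99,-0.068,0,0,-1,0.99,-0.068,0,0,-1,0.99,-0.068,0,0,-1,0.99,-0.068,0,0,-1,0.99,-0.068,0,0,-1,0.99,-0.068,0,0]}}

```text
t: 51.25
eef_pos: [562.7, -144.7, 129.7]
ee_rot: [0.726, 0.688, -0.0, -0.0]
contact_force: [0.4, -0.8, -1.8]
opening: 25.7
```

Emit:
{"method": "move_arm", "body": {"steps": [-1,0.99,-0.068,0,0,-1,0.99,-0.068,0,0,-1,0.99,-0.068,0,0,-1,0.99,-0.068,0,0,-1,0.99,-0.068,0,0,-1,0.99,-0.068,0,0,-1,0.99,-0.068,0,0,-1,0,0,0,0]}}

```text
t: 52.05
eef_pos: [560.0, 32.4, 129.6]
ee_rot: [0.724, 0.69, 0.0, -0.001]
contact_force: [-0.9, -0.4, -3.4]
opening: 25.8
```

Emit:
{"method": "move_arm", "body": {"steps": [-1,0,0,0.8,0,-1,0,0,0.8,0,-1,0,0,0.6,0,-1,0,0,0,0,-1,0,0,0,0,-1,0,0,0,0]}}

```text
t: 52.65
eef_pos: [561.5, 27.6, 75.4]
ee_rot: [0.726, 0.688, 0.001, 0.001]
contact_force: [0.2, 0.0, -2.5]
opening: 26.0
```

```bash
python3 - <<'E'
from fit import *
s=snap("wrist","pics/M_wrist.png");q=readout.get_state();print(q["eef_pos"],2*np.arctan2(q["ee_rot"][1],q["ee_rot"][0])-np.pi/2,q["opening"],q["contact_force"])
crop("pics/M_wrist.png",195,80,375,310,3,"pics/M1.png")
E
```

```text
[561.529414    27.68354679  75.40205403] -0.05342762013185309 25.784465791784264 [-0.2098365  -0.39119516 -2.27870771]
```

View pics/M1.png

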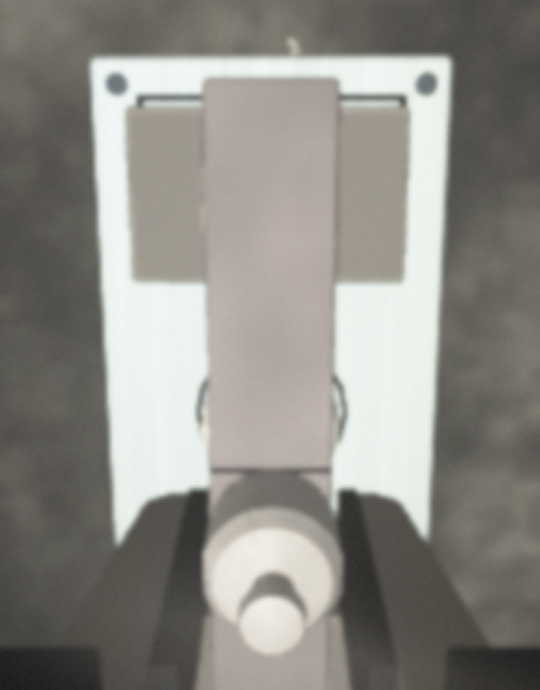

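Emit:
{"method": "move_arm", "body": {"steps": [-1,0,0,0.6,0,-1,0,0,0.4,0,-1,0,0,0.1,0,-1,0,0,0,0,-1,0,0,0,0,-1,0,0,0,0]}}

```text
t: 53.3
eef_pos: [560.7, 27.9, 46.5]
ee_rot: [0.726, 0.688, -0.0, -0.0]
contact_force: [-0.0, -0.4, -3.2]
opening: 25.5
```

```bash
python3 - <<'E'
from fit import *
s=snap("wrist","pics/N_wrist.png");q=readout.get_state();print(q["eef_pos"],2*np.arctan2(q["ee_rot"][1],q["ee_rot"][0])-np.pi/2,q["opening"],q["contact_force"])
crop("pics/N_wrist.png",215,150,355,310,4,"pics/N1.png")
E
```

```text
[560.70663402  27.8938409   46.52707612] -0.05306359579774056 25.53713559278322 [-0.15367736  0.25501779 -2.27701487]
```

View pics/N1.png

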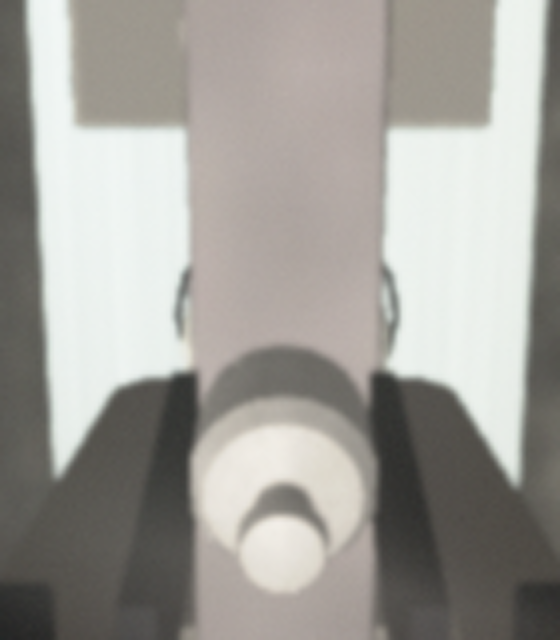

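```bash
python3 - <<'E'
from fit import *
w=load("pics/N_wrist.npy"); f=lambda q:up([q],215,150,4)[0]
print(unp(w,*f((284,345)),54.5)-13.5*np.array([.053,.9986,0]), "knob",unp(w,*f((284,553)),97))
E
```

```text
[560.86282697  25.91401811  54.5       ] knob [561.04422373  27.92388708  97.        ]
```

Emit:
{"method": "move_arm", "body": {"steps": [-1,0,0.016,0.03,0,-1,0,0,0,0,-1,0,0,0,0]}}

```text
t: 53.65
eef_pos: [561.2, 27.9, 46.1]
ee_rot: [0.726, 0.688, 0.0, 0.0]
contact_force: [-0.1, 0.5, -1.5]
opening: 25.3
```

Emit:
{"method": "move_arm", "body": {"steps": [-1,0,0,0.024,0,-1,0,0,0,0,-1,0,0,0,0]}}

```text
t: 53.95
eef_pos: [561.2, 27.9, 46.0]
ee_rot: [0.726, 0.688, 0.0, -0.0]
contact_force: [-2.5, 0.2, 6.2]
opening: 26.1
```

Contact. Release gently and lift clear.

Emit:
{"method": "move_arm", "body": {"steps": [0,0,0,0,0,0,0,0,0,0,0,0,0,0,0,0,0,0,0,0,0,0,0,-0.4,0,0,0,0,-0.8,0,0,0,0,-1,0,0,0,0,-1,0]}}

```text
t: 54.75
eef_pos: [561.2, 27.8, 126.8]
ee_rot: [0.726, 0.688, -0.0, 0.0]
contact_force: [0.1, 0.6, -0.2]
opening: 45.7
```

Emit:
{"method": "move_arm", "body": {"steps": [0,0,0,-1,0,0,-1,0,0,0,0,-1,0,0,0,0,-1,0,0,0,0,0,0,0,0,0,0,0,0,0,0,0,0,0,0]}}

```text
t: 55.45
eef_pos: [557.4, -45.5, 150.7]
ee_rot: [0.725, 0.689, 0.0, -0.0]
contact_force: [-0.3, -0.2, 0.2]
opening: 46.3
```

```bash
python3 - <<'E'
from fit import *
s=snap("wrist","pics/O_wrist.png");q=readout.get_state();print(q["eef_pos"],q["opening"],q["contact_force"])
snap("scene","pics/O_scene.png"); crop("pics/O_scene.png",190,130,320,225,6,"pics/O2.png")
snap("side","pics/O_side.png"); crop("pics/O_side.png",210,160,340,250,6,"pics/O3.png")
E
```

```text
[557.36340513 -45.40062061 150.57685157] 46.09427804060412 [ 0.79219378  0.80981112 -0.46286344]
```

View pics/O_wrist.png

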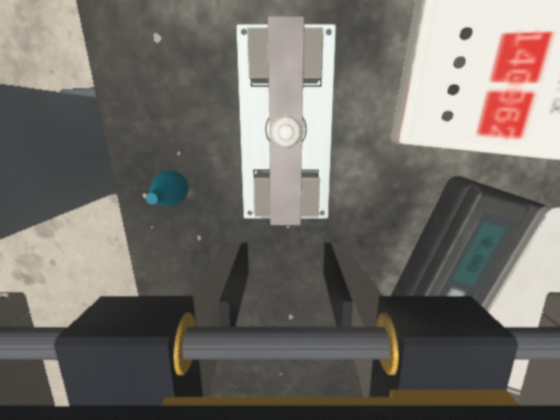

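View pics/O2.png

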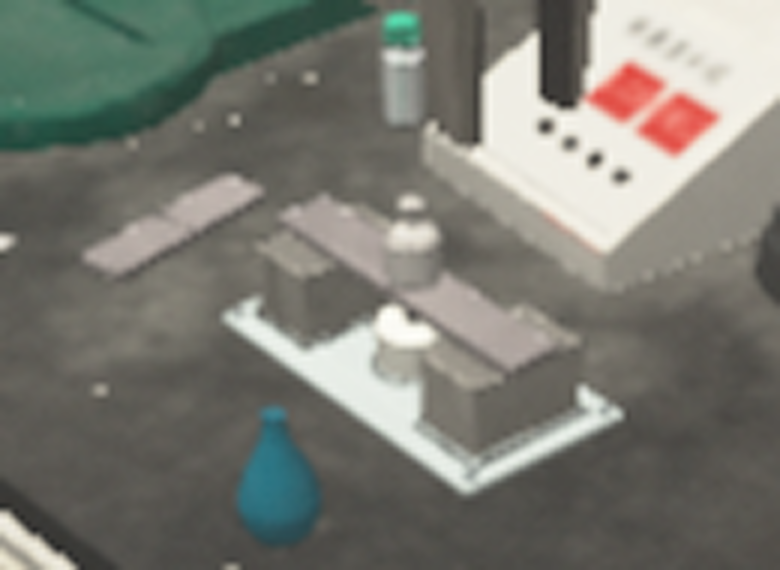

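View pics/O3.png

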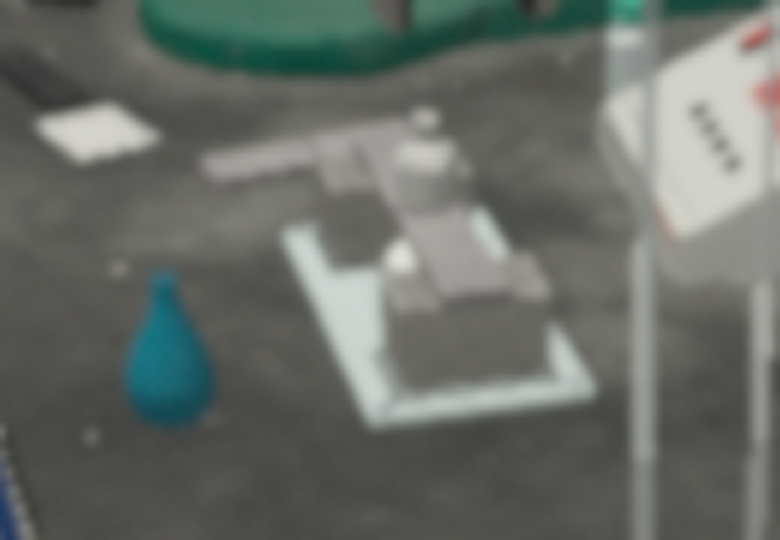

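```bash
python3 - <<'E'
from fit import *
w=load("pics/O_wrist.npy")
print("knob",unp(w,286,131,96),"strip ends",unp(w,286,17,54),unp(w,285.5,225,54))
from rig import workorder
print(workorder.finish_job())
E
```

```text
knob [561.61372562  27.51733442  96.        ] strip ends [566.06905082 116.25521944  54.        ] [556.63734914 -62.36694012  54.        ]
the job is handed in; nothing more can be done
None
```

I set up the bending test in the order you asked and handed the job in at about 56 s of the 128 s allowed. `finish_job` reports no verdict, so everything below comes from my own camera checks. The plate is centred at about (561.4, 27.5) mm.

**What I did**
- **Blocks:** Block 28-1 went in the right outline and 28-2 in the left. I then regripped 28-2 and slid it by 1–2 mm to centre it better.
- **Bump stop:** It stands in the ring between the blocks.
- **Strip and weight:** The long strip lies across both blocks, and the weight stands upright on its middle line.
- **Short strip:** I did not touch it.

**Last checks**
- **Weight:** Its knob read (561.6, 27.5) mm.
- **Long strip:** Its middle line read (561.3, 27.9) mm. The strip ends put its middle at about (561.4, 26.9) mm.
- **Bump stop:** It is within about 1 mm of the ring centre.
- **Blocks:** Both look inside their outlines, about 1 mm or less off centre. For 28-1 my readings disagreed, giving 0.2 to 1.8 mm towards the middle depending on which edge I used.
- **Everything standing:** The final scene and side views show it all upright, with the gripper clear.

**What went wrong on the way**
- **Failed grasps:** My first bump-stop grasps closed on nothing. The next grasp on the weight caught only its knob and shoulder.
- **Cause:** The pictures showed the fingertips about 15 mm behind the TCP, not 11 mm ahead as the text says. I lowered the later grasps to match.
- **Effect:** Neither part shifted noticeably. The first block grasps held only the top 8 mm or so, but did not slip.

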